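# Load the UV disinfection tunnel with a push stick

## Task

Turn the tunnel's black lamp dial fully anticlockwise to off, then stand every sample cassette upright in the infeed lane and use the orange push stick behind them to feed them under the yellow guard bar until all of them lie wholly beyond the green line, never touching a cassette with the fingers once it is under the guard. Then lay the push stick flat back in its grey tray and, last, turn the dial fully clockwise to full power. The lamp must stay off while the stick is feeding; leave the bottle, the jar and the beaker where they are.

Things in the scene. Friction and masses are not known exactly. Their poses are not given: they have to be found in the camera images.
- tunnel: fixed bench-top UV tunnel. Origin: on the bench, under the middle of the yellow guard bar's outer face. Own +y = feed direction. White deck 12 mm thick, 110 mm wide, y = -240 to 260 mm. Under the guard (y = 0 to 260) the lane is 58 mm wide between white sides 26 mm thick; grey control box behind, y = 266 to 386, 110 mm wide, top at z = 60 mm, with the lamp dial.
- lane_mouth (a point): on the deck (z = 12 mm) in the middle of the guarded opening, y = 0; axes as the tunnel's. In front (y = -240 to 0) lies the open infeed lane, 58 mm wide between aluminium rails 10 mm wide and 10 mm high. Opening 50 mm high over the deck; clear amber roof top at z = 66, yellow guard bar (6 mm thick) top at z = 76 mm above the bench.
- green_line (a point): middle of the flat green line across the deck inside the tunnel, 40 mm past the guard face; visible through the amber roof
- end_stop (a point): middle of the solid end stop at the lane's end, on the deck, 260 mm past the guard face
- dial (a joint): lamp dial angle, rad: 0 = fully anticlockwise end stop (off), 2.2 = fully clockwise end stop (full power), clockwise as seen from above. Stays where it is left; friction about 0.03 N m.
- dial_grip (a point): point on the vertical axis of the black dial, at the height to grip (z = 97 mm); its position stays put, its axes turn with the dial. The dial has a raised bar grip across its top, 42 mm long, 14 mm wide, from z = 72 to 104 mm, on a disc 44 mm across, top at z = 74 mm, and a grey base plate 68 mm across. At dial = 0 the bar lies along the tunnel's own x; at angle a it is turned clockwise by a from there.
- stick: orange push stick, about 120 g. Origin: on its underside, under the handle's grip zone. Own +y points to the nose, +z up. Shoe 26 mm wide (x), 16 mm high, from y = -60 to +118 mm; nose plate 42 mm wide, 16 mm high, from y = 118 to 130 mm; upright handle with black grip 15 mm wide (x), from y = -20 to +40 mm, reaching from 16 to 54 mm above the underside. Starts lying flat in its tray.
- stick_nose (a point): middle of the push stick's front face (130 mm ahead of its origin, 8 mm above its underside)
- stick_mid (a point): middle of the push stick's length, on its underside (35 mm ahead of its origin)
- stick_tray: shallow grey tray for the push stick, fixed: outside 82 (x) x 235 (y) x 12 mm high, walls and floor 4 mm. The tray reaches from y = -82 to +153 mm about its origin; origin on the bench; the stick as it starts has its origin near the tray's and its nose towards the tray's +y.
- tray_mid (a point): centre of the tray's inner floor, 4 mm above the bench, 35 mm ahead (+y) of the tray's origin
- mat: black rubber mat, fixed, 110 (x) x 310 (y) x 3 mm, on which the cassettes start in a row along its own y; origin: centre of its underside
- cassette_a: sample cassette: white base 48 (own x) x 46 (own y) x 12 mm high, and on its middle an upright blue block 28 (x) x 34 (y) mm reaching from 12 to 42 mm above the underside, with a round white spot on top; about 60 g. Origin: centre of the underside. Starts upright on the black mat; absent in some runs. All cassettes are alike.
- cassette_b: sample cassette: white base 48 (own x) x 46 (own y) x 12 mm high, and on its middle an upright blue block 28 (x) x 34 (y) mm reaching from 12 to 42 mm above the underside, with a round white spot on top; about 60 g. Origin: centre of the underside. Starts upright on the black mat; absent in some runs. All cassettes are alike.
- cassette_c: sample cassette: white base 48 (own x) x 46 (own y) x 12 mm high, and on its middle an upright blue block 28 (x) x 34 (y) mm reaching from 12 to 42 mm above the underside, with a round white spot on top; about 60 g. Origin: centre of the underside. Starts upright on the black mat; absent in some runs. All cassettes are alike.
- cassette_d: sample cassette: white base 48 (own x) x 46 (own y) x 12 mm high, and on its middle an upright blue block 28 (x) x 34 (y) mm reaching from 12 to 42 mm above the underside, with a round white spot on top; about 60 g. Origin: centre of the underside. Starts upright on the black mat; absent in some runs. All cassettes are alike.
- wash_bottle: white bottle with red cap, 58 mm across, 150 mm high; bystander, origin under its foot
- jar: amber jar with black cap, 66 mm across, 85 mm high; bystander, origin under its foot
- beaker: white open beaker, 72 mm across, 85 mm high; bystander, origin under its foot
Not all that is in view belongs to the job. There is more than one size of the stick; the job needs the smaller.

How it is judged:
By the outcome, as a careful person would: the job done as asked, in the order asked, and still so for the second after the job is handed in, with the robot touching nothing.
Of cassette_a, cassette_b, cassette_c, cassette_d only 3 to 4 are there at a start; the rules pass over those that are not, and their reading is None.
At some moment in a run one of cassette_a, cassette_b, cassette_c, cassette_d may be knocked a few centimetres aside while the robot is not near it.
Once in a run the grip may slacken for a moment while it holds something.
It also fails if it takes over 210 s, if anything falls off the work surface, if the arm or the gripper's body presses on something with over 40 N, if the wrist force passes 120 N, or if a joint passes its speed limit or range.

## Robot

A 6-joint arm with a two-finger parallel gripper is mounted at the origin on the work surface. World frame = base frame: x ahead of the robot, y to its left, z up, the work surface at z = 0. Lengths are in m, angles in rad, forces in N, time in s.
With the tool pointing down it reaches from about 0.425 to 0.95 m from the base axis. Payload 14.7 kg.
Tool frame: the origin (TCP) lies where the fingers leave the gripper's body, on its centre line; the fingertips stand manip.finger_overhang ahead of it and the grasp point (between the pads) lies 54 mm ahead of it (manip.finger_overhang is the distance from the TCP to the fingertips, in m); z points along the fingers, x is the direction in which the jaws open and shut, and the axes are right-handed (so a half turn about z gives the same grasp; the last joint's range is limited). The gripper opens to 85 mm and grips with 20 to 120 N. Pads are 22 mm wide; open, the fingers measure 114 mm over their backs; the gripper's body (76 mm by 85 mm) begins 54 mm behind the grasp point. The pads swing forward as they close: fully open they stand 13 mm farther back than shut.
Start: joints at [-1.216, 0.48, 1.596, -0, 1.065, -0.047], TCP at [0.254, -0.598, 0.304] pointing down, gripper open.
Joint ranges: [-2.75, 2.75], [-0.82, 2.05], [0.23, 2.67], [-1.56, 4.7], [0.09, 2.69], [-2.92, 2.92]. Speed limits (rad/s): [1.89, 1.89, 2.39, 3.01, 3.01, 3.01].

## Interface

Orientations are given as a unit quaternion [w, x, y, z].
In Python, from cell import telemetry, vision, job, manip gives the robot as it stands.
- The arm moves only by the shell command python3 -m inch 'ROWS'. ROWS is JSON, a list of rows, each a list of 7 numbers: the gripper command: -1 is shut, 1 is fully open, values between are in proportion, then the shift along the tool's x, y, z in m, then the turn, a rotation vector about the tool's x, y, z in rad. In form: [[jaw, tx, ty, tz, ax, ay, az], ...]. A call has 1 to 20 rows; each row shifts and turns the commanded pose from where the row before left it, along the tool's axes as they then stand; what a row does not reach is not made up. A row lasts 1/10 s, in which the tool goes at most 50 mm and 8.59 degrees, less where a joint would pass 70% of its speed; a pose out of reach is approached as far as the arm can. A call is refused whole if a number of a shift passes 0.05 or a number of a turn 0.15, either way. A call with a gripper value outside its range is refused whole. The fingers move at their own pace and stop on an object; the grip force is fixed at half the most. Time passes only in rows, so rows that do not move let the fingers close. It gives the time, the measured TCP pose, the force and the opening at its end, in the units of the state.
- telemetry.sense(): the state, without advancing time (a new reading comes with each control period).
- vision.get_image(name): name is "scene" or "side" or "wrist"; returns the picture (420x560x3 uint8, red, green, blue); there is no depth.
- vision.calibration(name): a dict with "intrinsics" (3x3 intrinsics, pixels), "R" (3x3) and "t" (3): a world point X has camera coordinates R X + t; the wrist camera has in their place "T_tool_cam" (4x4, takes a point from camera to tool coordinates, whose origin is the TCP and whose axes are the tool frame's). Camera axes: x right, y down, z forward; pixel columns grow to the right and rows downward; lengths in m; the calibration is good to about 2 mm. A picture is of the moment at which its call begins: read the wrist's pose just before it. calibration takes no time and is no camera call.
- job.close_job(): hands the job in, once; it reports no verdict.
The state is a dict: "time": time; "joints": joint angles; "joint_vel": joint speeds; "joint_efforts": joint torques, N m; "tcp_pos": TCP position; "orientation": TCP orientation; "ft_force": force on the tool from outside, world axes, zero at the start; "moment": the same for the moment, N m; "finger_gap": finger opening in m.
Only numpy, scipy, OpenCV 4.12 (cv2) and the standard library are available. Lean on these libraries where they do the work, as an engineer would, in place of code of your own. Each camera call takes 0.05 s, during which the arm holds its last target.

## Working session

There is one attempt and no reset: what is moved stays moved. The work goes in short steps, Python scripts to look and compute and a shell command to move; the robot and the scene stay as the last step left them, time stands still between calls to the robot, and variables do not carry over. Pictures are saved under pics/ and viewed, and the job is handed in when it is done.

```bash
ls; mkdir -p pics; python3 - <<'E'
from cell import telemetry, vision, job, manip
import cv2
print(telemetry.sense()); print(manip.finger_overhang)
for n in ["scene","side","wrist"]:
    im=vision.get_image(n); cv2.imwrite(f"pics/{n}0.png",im[:,:,::-1]); print(n,vision.calibration(n))
E
```

```text
pics
{'time': 0.0, 'joints': array([-1.21559793e+00,  4.80811317e-01,  1.59683424e+00, -5.85026162e-06,
        1.06507507e+00, -4.65819048e-02]), 'joint_vel': array([-0.00288858, -0.00048114,  0.00046752, -0.00100548,  0.00014463,
        0.00064394]), 'joint_efforts': array([ 7.40544310e-04, -9.50641394e+01, -4.30182266e+01, -5.53710822e-05,
        1.24473113e-02, -2.81804967e-05]), 'tcp_pos': array([ 0.2541128 , -0.59794737,  0.30330042]), 'orientation': array([-3.30700089e-04,  8.33984310e-01, -5.51787870e-01, -4.56862671e-04]), 'ft_force': array([-0.57363945, -0.30026185, -0.21648137]), 'moment': array([ 0.01224036, -0.00409153, -0.01191506]), 'finger_gap': 0.08528159751725566}
0.0726
scene {'intrinsics': array([[399.6836347 ,   0.        , 276.89083013],
       [  0.        , 399.6836347 , 207.86784293],
       [  0.        ,   0.        ,   1.        ]]), 'R': array([[ 0.15574322,  0.98761307,  0.01909105],
       [ 0.66522928, -0.09057809, -0.74112456],
       [-0.73021507,  0.12812505, -0.67109606]]), 't': array([-0.10279885, -0.25486726,  1.56286961])}
side {'intrinsics': 
[... 187 characters left out ...]
13481, -0.01572797],
       [-0.15016349,  0.75391188, -0.63958408],
       [ 0.14497722, -0.62313464, -0.76856023]]), 't': array([0.49838632, 0.1338174 , 1.51398417])}
wrist {'intrinsics': array([[367.57758797,   0.        , 275.29589494],
       [  0.        , 367.57758797, 214.11513869],
       [  0.        ,   0.        ,   1.        ]]), 'T_tool_cam': array([[ 9.99999904e-01,  3.66675878e-04,  2.40978847e-04,
         5.78362363e-04],
       [-4.20928504e-04,  9.56731447e-01,  2.90972096e-01,
        -7.43886205e-02],
       [-1.23859592e-04, -2.90972169e-01,  9.56731510e-01,
        -6.92654005e-02],
       [ 0.00000000e+00,  0.00000000e+00,  0.00000000e+00,
         1.00000000e+00]])}
```

View pics/scene0.png

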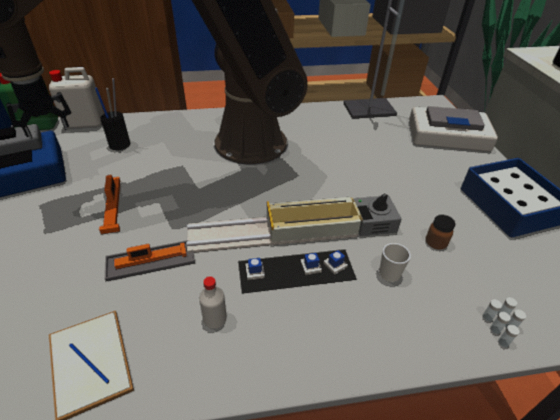

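View pics/side0.png

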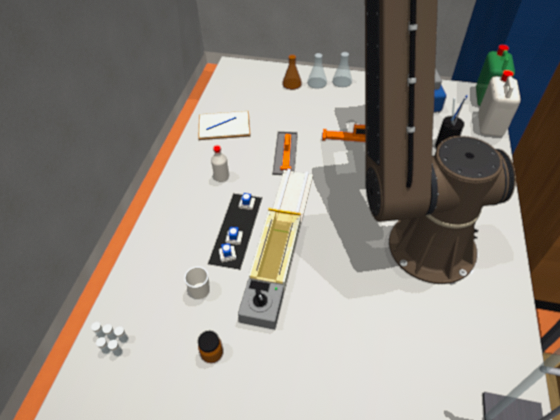

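View pics/wrist0.png

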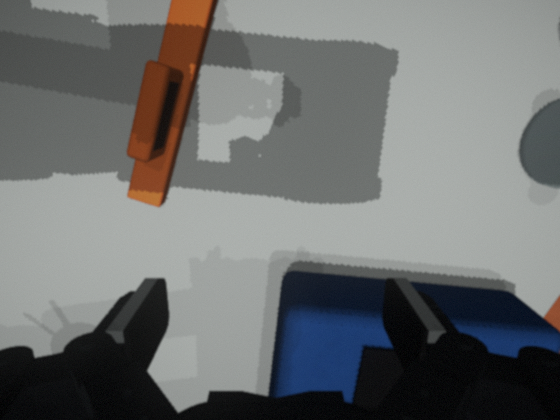

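```bash
cat > h.py <<'E'
import numpy as np, cv2
from scipy.spatial.transform import Rotation as Rn
from cell import telemetry, vision, job, manip
def pose():
    s=telemetry.sense(); q=s['orientation']
    return np.array(s['tcp_pos']),Rn.from_quat([q[1],q[2],q[3],q[0]]).as_matrix()
def cam(n,pr=None):
    c=vision.calibration(n);K=c['intrinsics']
    if n!='wrist':
        R,t=c['R'],c['t']
    else:
        p,Rt=pr if pr else pose(); T=c['T_tool_cam']
        Rwc=Rt@T[:3,:3]; pc=p+Rt@T[:3,3]; R=Rwc.T;t=-R@pc
    return K,np.array(R),np.array(t)
def ray(n,px,z,pr=None):
    K,R,t=cam(n,pr); px=np.atleast_2d(px).astype(float)
    d=(np.c_[px,np.ones(len(px))]@np.linalg.inv(K).T)@R; o=-R.T@t
    return o+d*((z-o[2])/d[:,2:3])
def proj(n,X,pr=None):
    K,R,t=cam(n,pr); X=np.atleast_2d(X); c=X@R.T+t; c=c@K.T; return c[:,:2]/c[:,2:]
def snap(n,f=None):
    pr=pose(); im=vision.get_image(n)[:,:,::-1].copy()
    if f: cv2.imwrite('pics/'+f,im)
    return im,pr
E
python3 - <<'E'
import cv2
a=cv2.imread('pics/scene0.png')
cv2.imwrite('pics/s_crop1.png',cv2.resize(a[170:300,95:415],None,fx=2.5,fy=2.5,interpolation=cv2.INTER_CUBIC))
b=cv2.imread('pics/side0.png')
cv2.imwrite('pics/d_crop1.png',cv2.resize(b[120:340,180:350],None,fx=2.7,fy=2.7,interpolation=cv2.INTER_CUBIC))
E
```

```text
(no output)
```

View pics/s_crop1.png

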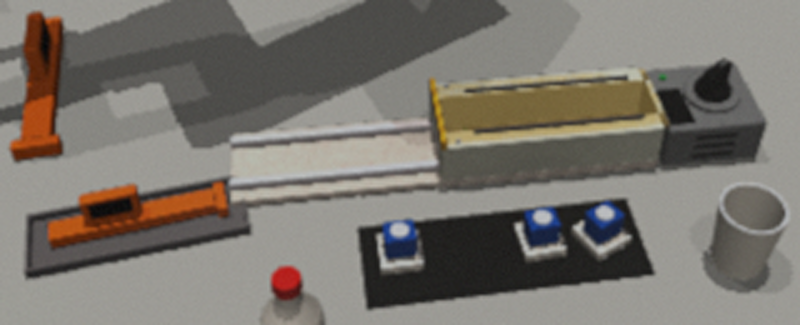

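View pics/d_crop1.png

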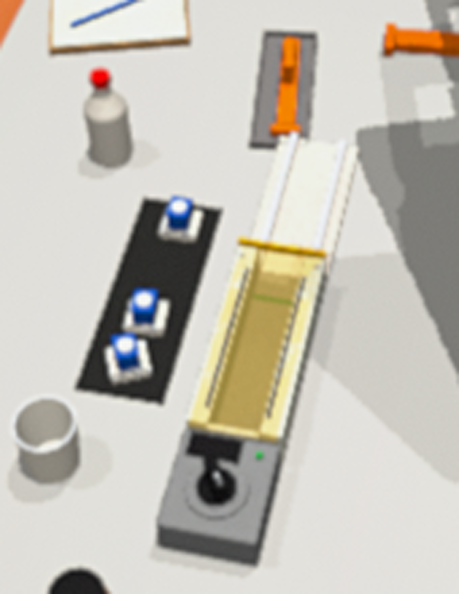

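```bash
python3 - <<'E'
from h import *
np.set_printoptions(precision=4,suppress=True)
S=lambda x,y:(95+x/2.5,170+y/2.5)
D=lambda x,y:(180+x/2.7,120+y/2.7)
for nm,px,z in [('guardL',S(432,83),.076),('guardR',S(441,143),.076),('cass1',S(400,229),.042),('cass2',S(542,215),.042),('cass3',S(604,211),.042),
 ('sticknose',S(222,186),.02),('stickmid',S(140,222),.02),('sticktail',S(50,236),.02),('traya',S(27,213),.012),('trayb',S(230,185),.012),('bignose',S(35,150),.016),('bigtail',S(40,15),.05),('dial',S(713,85),.104),('bottle',S(286,280),.15),('beaker',S(750,205),.085)]: print('scene',nm,np.round(px),ray('scene',px,z)[0])
for nm,px,z in [('guardL',D(240,241),.076),('guardR',D(326,254),.076),('cass1',D(179,206),.042),('cass2',D(144,298),.042),('cass3',D(124,345),.042),
 ('sticknose',D(285,130),.02),('sticktail',D(290,40),.02),('bignose',D(390,40),.016),('dial',D(215,485),.104),('tunnel end l',D(190,425),.066),('tunnel end r',D(280,438),.066),('bottle',D(99,77),.15),('beaker',D(46,430),.085)]: print('side',nm,np.round(px),ray('side',px,z)[0])
E
```

```text
scene guardL [268. 203.] [0.4476 0.0047 0.076 ]
scene guardR [271. 227.] [0.5487 0.0006 0.076 ]
scene cass1 [255. 262.] [ 0.637  -0.0561  0.042 ]
scene cass2 [312. 256.] [0.6389 0.0981 0.042 ]
scene cass3 [337. 254.] [0.6427 0.1663 0.042 ]
scene sticknose [184. 244.] [ 0.5275 -0.2466  0.02  ]
scene stickmid [151. 259.] [ 0.569 -0.334  0.02 ]
scene sticktail [115. 264.] [ 0.5756 -0.4277  0.02  ]
scene traya [106. 255.] [ 0.5311 -0.4602  0.012 ]
scene trayb [187. 244.] [ 0.5196 -0.2388  0.012 ]
scene bignose [109. 230.] [ 0.4355 -0.4645  0.016 ]
scene bigtail [111. 176.] [ 0.2163 -0.4814  0.05  ]
scene dial [380. 204.] [0.5259 0.3202 0.104 ]
scene bottle [209. 282.] [ 0.7715 -0.1704  0.15  ]
scene beaker [395. 252.] [0.6918 0.3044 0.085 ]
side guardL [269. 209.] [0.5413 0.0093 0.076 ]
side guardR [301. 214.] [0.4345 0.0088 0.076 ]
side cass1 [246. 196.] [ 0.6388 -0.0592  0.042 ]
side cass2 [233. 230.] [0.6432 0.0925 0.042 ]
side cass3 [226. 248.] [0.6477 0.1639 0.042 ]
side sticknose [286. 168.] [ 0.5363 -0.2409  0.02  ]
side sticktail [287. 135.] [ 0.5661 -0.4243  0.02  ]
side bignose [324. 135.] [ 0.4218 -0.4569  0.016 ]
side dial [260. 300.] [0.4884 0.3533 0.104 ]
side tunnel end l [250. 277.] [0.5392 0.2677 0.066 ]
side tunnel end r [284. 282.] [0.4388 0.264  0.066 ]
side bottle [217. 149.] [ 0.7648 -0.1634  0.15  ]
side beaker [197. 279.] [0.6867 0.3156 0.085 ]
```

```bash
python3 -m inch '[[1,0,0,0,0,0,-0.15],[1,0,0,0,0,0,-0.15],[1,0,0,0,0,0,-0.15],[1,0,0,0,0,0,-0.15],[1,0,0,0,0,0,-0.15],[1,0,0,0,0,0,-0.15],[1,0,0,0,0,0,-0.15],[1,0,0,0,0,0,-0.118]]'
python3 -m inch '[[1,0.03,-0.039,-0.005,0,0,0],[1,0.03,-0.039,-0.005,0,0,0],[1,0.03,-0.039,-0.005,0,0,0],[1,0.03,-0.039,-0.005,0,0,0],[1,0.03,-0.039,-0.005,0,0,0],[1,0.03,-0.039,-0.005,0,0,0],[1,0.03,-0.039,-0.005,0,0,0],[1,0.03,-0.039,-0.005,0,0,0],[1,0.03,-0.039,-0.005,0,0,0],[1,0,0,0,0,0,0],[1,0,0,0,0,0,0]]'
python3 - <<'E'
from h import *
im,pr=snap('wrist','w1.png'); print(pr)
np.savez('pics/w1.npz',p=pr[0],R=pr[1])
E
```

```text
time: 0.95
tcp_pos: [0.2542, -0.5981, 0.3036]
orientation: [-0.0, 1.0, 0.003, -0.0]
ft_force: [0.5, -0.5, 0.2]
finger_gap: 0.0856
time: 2.05
tcp_pos: [0.525, -0.2464, 0.3487]
orientation: [-0.0, 1.0, 0.001, -0.0]
ft_force: [0.4, 0.0, -0.1]
finger_gap: 0.0853
(array([ 0.52501528, -0.24642343,  0.34871126]), array([[ 9.99998600e-01,  1.63021950e-03, -3.76526793e-04],
       [ 1.63022825e-03, -9.99998671e-01,  2.29208528e-05],
       [-3.76488927e-04, -2.35346454e-05, -9.99999929e-01]]))
```

View pics/w1.png

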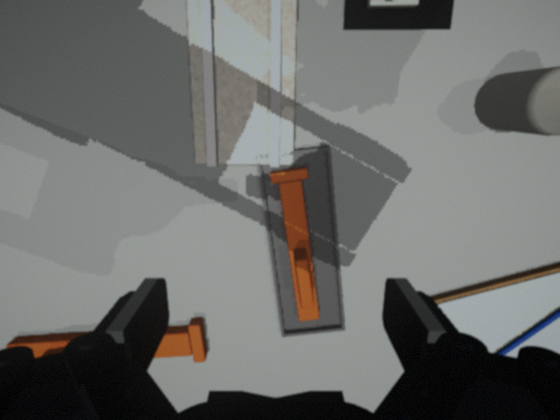

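The smaller stick lies in the tray: nose at (289,175), tail at (308,318). The bigger decoy is at lower left, nose at (200,340). The lane entrance is at the top, (195–295, 160).

```bash
python3 -m inch '[[1,0.005,-0.048,0,0,0,0],[1,0.005,-0.048,0,0,0,0],[1,0.005,-0.048,0,0,0,0],[1,0.005,-0.048,0,0,0,0],[1,0.005,-0.048,0,0,0,0],[1,0.005,-0.048,0,0,0,0],[1,0,0,0,0,0,0],[1,0,0,0,0,0,0]]'
python3 - <<'E'
from h import *
im,pr=snap('wrist','w2.png'); print(pr[0])
np.savez('pics/w2.npz',p=pr[0],R=pr[1])
E
python3 -m inch '[[1,-0.01,-0.048,0,0,0,0],[1,-0.01,-0.048,0,0,0,0],[1,-0.01,-0.048,0,0,0,0],[1,-0.01,-0.048,0,0,0,0],[1,-0.01,-0.048,0,0,0,0],[1,0,0,0,0,0,0],[1,0,0,0,0,0,0]]'
python3 - <<'E'
from h import *
im,pr=snap('wrist','w3.png'); print(pr[0])
np.savez('pics/w3.npz',p=pr[0],R=pr[1])
E
```

```text
time: 2.9
tcp_pos: [0.5546, 0.0401, 0.3486]
orientation: [0.0, 1.0, -0.0, -0.0]
ft_force: [-1.0, -0.7, 0.2]
finger_gap: 0.0855
[0.55463813 0.04011837 0.34864246]
time: 3.65
tcp_pos: [0.5054, 0.2796, 0.3486]
orientation: [0.0, 1.0, -0.001, -0.0]
ft_force: [0.5, -0.4, -0.3]
finger_gap: 0.085
[0.50540669 0.27962106 0.3486256 ]
```

View pics/w2.png

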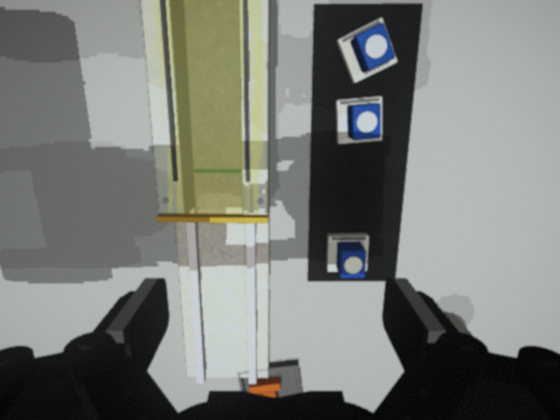

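View pics/w3.png

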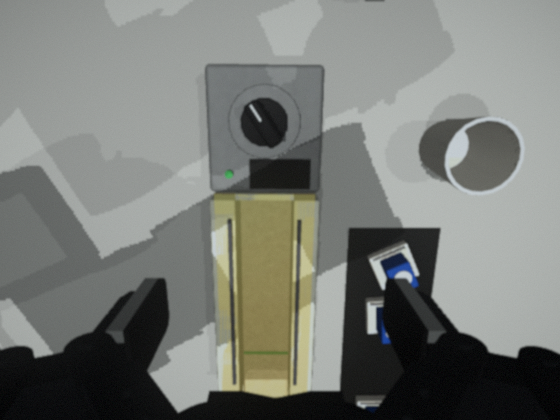

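w2 shows three cassettes (350,262), (366,122), (376,47), the guard bar (157–268, 218) and the green line (217,170). w3 shows the dial at (264,121) with its bar slanted from upper left to lower right.

```bash
python3 - <<'E'
from h import *
np.set_printoptions(precision=4,suppress=True)
def L(n):
    d=np.load(f'pics/{n}.npz'); return cv2.imread(f'pics/{n}.png'),(d['p'],d['R'])
im,pr=L('w3')
cv2.imwrite('pics/dialc.png',cv2.resize(im[60:200,195:335],None,fx=4,fy=4,interpolation=cv2.INTER_CUBIC))
for nm,px in [('TL',(207,66)),('TR',(323,66)),('BR',(319,191)),('BL',(211,191))]: print(nm,ray('wrist',px,.06,pr)[0])
im2,pr2=L('w2')
hsv=cv2.cvtColor(im2,cv2.COLOR_BGR2HSV)
y=cv2.inRange(hsv,(18,150,90),(32,255,255)); n,lab,st,c=cv2.connectedComponentsWithStats(y)
for i in range(1,n):
    if st[i,4]>60: print('yellow',st[i],c[i])
i=np.argmax(st[1:,4])+1
ys,xs=np.where(lab==i); r=cv2.minAreaRect(np.c_[xs,ys].astype(np.float32)); print(r); print(ray('wrist',cv2.boxPoints(r),.076,pr2))
b=cv2.inRange(hsv,(105,100,60),(130,255,255))
w=cv2.inRange(hsv,(0,0,150),(180,60,255))
cs,_=cv2.findContours(b,cv2.RETR_EXTERNAL,2)
for k in cs:
    if cv2.contourArea(k)<200: continue
    x,yy,ww,hh=cv2.boundingRect(k); print('blue',x,yy,ww,hh,cv2.contourArea(k))
    sub=np.zeros_like(b); sub[yy:yy+hh,x:x+ww]=w[yy:yy+hh,x:x+ww]
    f=np.zeros_like(b); cv2.drawContours(f,[k],-1,255,-1); m=cv2.erode(f,np.ones((3,3)))&w
    M=cv2.moments(m); 
    if M['m00']: 
        p=(M['m10']/M['m00'],M['m01']/M['m00']); print(' spot',p,ray('wrist',p,.045,pr2)[0])
g=cv2.inRange(hsv,(38,100,60),(75,255,255)); ys,xs=np.where(g>0); print('green',xs.min(),xs.max(),ys.mean(),len(xs)); print(ray('wrist',[(xs.min(),ys.mean()),(xs.max(),ys.mean())],.012,pr2))
E
```

```text
TL [0.444  0.3846 0.06  ]
TR [0.5491 0.3846 0.06  ]
BR [0.5494 0.2684 0.06  ]
BL [0.4416 0.2684 0.06  ]
yellow [157 215 110   7 589] [212.6486 218.3243]
((211.5, 218.0), (6.0, 109.0), 90.0)
[[0.4399 0.0088 0.076 ]
 [0.5459 0.0088 0.076 ]
 [0.5459 0.0027 0.076 ]
 [0.4393 0.0026 0.076 ]]
blue 339 249 27 30 687.0
 spot (352.9113300492611, 264.9950738916256) [ 0.6409 -0.0586  0.045 ]
blue 349 104 31 35 907.5
 spot (366.4756097560976, 121.47560975609755) [0.6448 0.0956 0.045 ]
blue 355 23 40 47 1108.5
 spot (375.6161616161616, 45.95959595959596) [0.6483 0.1639 0.045 ]
green 194 240 170.54237288135593 177
[[0.4644 0.0409 0.012 ]
 [0.5156 0.0409 0.012 ]]
```

View pics/dialc.png

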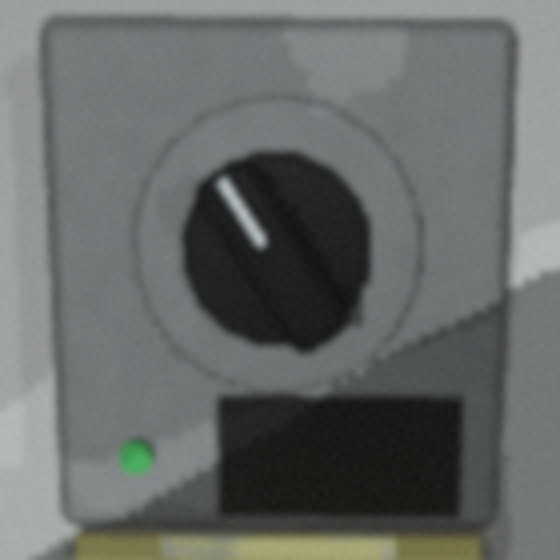

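```bash
python3 - <<'E'
from h import *
np.set_printoptions(precision=4,suppress=True)
def L(n):
    d=np.load(f'pics/{n}.npz'); return cv2.imread(f'pics/{n}.png'),(d['p'],d['R'])
im,pr=L('w3')
print('plate',ray('wrist',(195+278/4,60+245/4),.061,pr),'disc left/right',ray('wrist',[(195+183/4,60+247/4),(195+371/4,60+247/4)],.074,pr))
a=ray('wrist',[(195+220/4,60+180/4),(195+263/4,60+245/4)],.104,pr);print(a,np.degrees(np.arctan2(*(a[0]-a[1])[1::-1])))
# disc/bar dark blob
for nm in ['w1','w2']:
    im,pr=L(nm); hsv=cv2.cvtColor(im,cv2.COLOR_BGR2HSV)
# lane edges w1: deck outer edges, w1 rows
im,pr=L('w1')
for row in (20,60,150):
    print(row,[int(v) for v in im[row,185:305].mean(1)])
hsv=cv2.cvtColor(im,cv2.COLOR_BGR2HSV); o=cv2.inRange(hsv,(3,150,60),(16,255,255)); n,lab,st,c=cv2.connectedComponentsWithStats(o)
for i in range(1,n):
    if st[i,4]>100: 
        ys,xs=np.where(lab==i); r=cv2.minAreaRect(np.c_[xs,ys].astype(np.float32)); print(st[i],r); print(ray('wrist',cv2.boxPoints(r),.02,pr))
cv2.imwrite('pics/stickc.png',cv2.resize(im[130:345,245:360],None,fx=2.7,fy=2.7,interpolation=cv2.INTER_CUBIC))
E
```

```text
plate [[0.4957 0.3361 0.061 ]] disc left/right [[0.4745 0.3363 0.074 ]
 [0.5171 0.3362 0.074 ]]
[[0.4851 0.3511 0.104 ]
 [0.4938 0.3381 0.104 ]] 123.78512987284617
20 [142, 137, 138, 151, 158, 161, 161, 162, 163, 162, 163, 163, 162, 160, 161, 162, 163, 165, 163, 165, 163, 164, 164, 164, 161, 147, 113, 105, 130, 151, 158, 163, 162, 162, 164, 164, 164, 162, 160, 161, 161, 163, 162, 162, 161, 164, 161, 165, 165, 163, 164, 164, 165, 166, 166, 165, 166, 164, 160, 160, 157, 153, 149, 152, 155, 154, 153, 151, 148, 149, 150, 153, 154, 155, 152, 151, 154, 155, 155, 153, 154, 150, 143, 138, 145, 150, 159, 165, 166, 166, 166, 166, 165, 165, 165, 156, 150, 152, 156, 156, 154, 155, 156, 158, 154, 154, 152, 153, 151, 150, 142, 123, 106, 108, 123, 127, 127, 128, 130, 128]
60 [93, 93, 88, 85, 83, 101, 111, 111, 110, 112, 112, 112, 112, 112, 113, 111, 108, 112, 122, 127, 128, 127, 129, 128, 128, 129, 122, 107, 84, 87, 106, 110, 110, 105, 109, 108, 111, 112, 124, 140, 156, 160, 161, 162, 163, 163, 166, 166, 167, 168, 168, 168, 169, 169, 166, 168, 169, 170, 167, 169, 165, 165, 168, 170, 167, 168, 167, 
[... 789 characters left out ...]
3, 146, 121, 92, 80, 81, 85, 84, 83, 86, 89, 94, 97, 96]
[ 270  168   49  153 3379] ((299.4710998535156, 244.31211853027344), (151.14483642578125, 37.17798614501953), 81.25383758544922)
[[ 0.5192 -0.2462  0.02  ]
 [ 0.5592 -0.2399  0.02  ]
 [ 0.5926 -0.4256  0.02  ]
 [ 0.5473 -0.4337  0.02  ]]
[ 154  320   51   41 1323] ((179.0, 340.0), (40.0, 50.0), 90.0)
[[ 0.3753 -0.4314  0.02  ]
 [ 0.4373 -0.4313  0.02  ]
 [ 0.4341 -0.4903  0.02  ]
 [ 0.3698 -0.4904  0.02  ]]
[  7 336  63  22 585] ((38.619346618652344, 347.8308410644531), (18.28622817993164, 62.513973236083984), 82.69424438476562)
[[ 0.1853 -0.4648  0.02  ]
 [ 0.2657 -0.453   0.02  ]
 [ 0.2643 -0.4799  0.02  ]
 [ 0.1825 -0.4922  0.02  ]]
```

View pics/stickc.png

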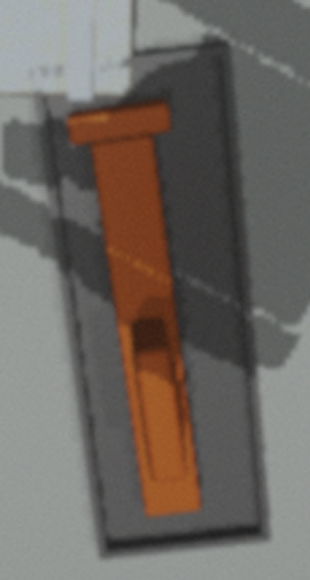

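```bash
python3 -m inch '[[1,-0.005,-0.028,0,0,0,0],[1,-0.005,-0.028,0,0,0,0],[1,0,0,0.04,0,0,-0.148],[1,0,0,0.04,0,0,-0.148],[1,0,0,0.03,0,0,-0.147],[1,0,0,0.03,0,0,-0.147],[1,0,0,0,0,0,0],[1,0,0,0,0,0,0]]'
python3 - <<'E'
from h import *
im,pr=snap('wrist','w4.png'); print(pr[0])
E
```

```text
time: 4.5
tcp_pos: [0.496, 0.335, 0.2093]
orientation: [0.0, 0.958, 0.287, -0.0]
ft_force: [0.2, 0.0, 0.4]
finger_gap: 0.0847
[0.49602737 0.33498168 0.20934251]
```

View pics/w4.png

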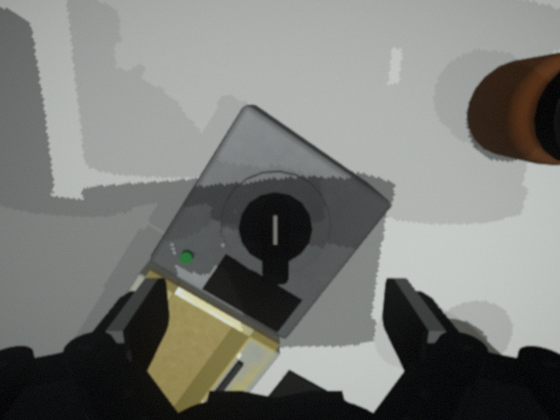

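The bar is vertical in the picture at column 275, the tool's centre line, so it is aligned. Descend and grip.

```bash
python3 -m inch '[[1,0,-0.001,0.03,0,0,0],[1,0,0,0.028,0,0,0],[-1,0,0,0,0,0,0],[-1,0,0,0,0,0,0],[-1,0,0,0,0,0,0],[-1,0,0,0,0,0,0],[-1,0,0,0,0,0,0],[-1,0,0,0,0,0,0],[-1,0,0,0,0,0,0]]'
```

```text
time: 5.45
tcp_pos: [0.4945, 0.3373, 0.1522]
orientation: [-0.0, 0.957, 0.29, 0.0]
ft_force: [-5.4, -4.2, 16.6]
finger_gap: 0.013
```

```bash
python3 -m inch '[[-1,0,0,-0.002,0,0,0],[-1,0,0,0,0,0,0],[-1,0,0,0,0,0,-0.1],[-1,0,0,0,0,0,-0.1],[-1,0,0,0,0,0,-0.1],[-1,0,0,0,0,0,-0.1],[-1,0,0,0,0,0,0]]'; python3 -c "
from h import *; s=telemetry.sense(); print(s['moment'],s['ft_force'])"
```

```text
time: 6.15
tcp_pos: [0.4941, 0.337, 0.1526]
orientation: [0.0, 0.88, 0.475, -0.001]
ft_force: [-0.4, -1.8, -10.8]
finger_gap: 0.0126
[-0.46262205  0.02795728  0.01675224] [ -0.40789556  -1.79965055 -10.8380157 ]
```

```bash
python3 -m inch '[[-1,0,0,0.001,0,0,-0.1],[-1,0,0,0,0,0,-0.1],[-1,0,0,0,0,0,-0.1],[-1,0,0,0,0,0,-0.1],[-1,0,0,0,0,0,-0.1],[-1,0,0,0,0,0,-0.08],[-1,0,0,0,0,0,0],[-1,0,0,0,0,0,0]]'; python3 -c "
from h import *; s=telemetry.sense(); print(s['moment'],s['ft_force']);R=pose()[1];print(np.arctan2(R[1,0],R[0,0]))"
```

```text
time: 6.95
tcp_pos: [0.494, 0.3366, 0.1525]
orientation: [-0.0, 0.709, 0.705, -0.001]
ft_force: [-5.7, -9.6, 6.9]
finger_gap: 0.0127
[-1.64822327  0.77306827 -0.15604044] [-5.69620626 -9.55324017  6.88319352]
1.5655343789492824
```

```bash
python3 -m inch '[[-1,0,0,0,0,0,-0.04],[-1,0,0,0,0,0,0],[-1,0,0,0,0,0,0]]'; python3 -c "
from h import *; s=telemetry.sense(); print(s['moment'],s['ft_force']);R=pose()[1];print(np.arctan2(R[1,0],R[0,0]))"; python3 -m inch '[[-1,0,0,0,0,0,0.02],[1,0,0,0,0,0,0],[1,0,0,0,0,0,0],[1,0,0,0,0,0,0],[1,0,0,0,0,0,0],[1,0,0,-0.04,0,0,0],[1,0,0,-0.05,0,0,0],[1,0,0,-0.05,0,0,0],[1,0,0,0,0,0,0]]'
python3 - <<'E'
from h import *
im,pr=snap('wrist','w5.png'); print(pr[0])
cv2.imwrite('pics/w5c.png',cv2.resize(im[100:350,150:400],None,fx=2.2,fy=2.2))
E
```

```text
time: 7.25
tcp_pos: [0.494, 0.3366, 0.1525]
orientation: [-0.0, 0.695, 0.719, -0.001]
ft_force: [-4.5, -9.1, 8.0]
finger_gap: 0.0126
[-1.60434691  0.78700529 -1.52644323] [-4.47252885 -9.05730862  7.97981415]
1.6039140818770274
time: 8.15
tcp_pos: [0.4969, 0.339, 0.2987]
orientation: [0.001, 0.701, 0.713, 0.005]
ft_force: [0.6, 0.1, -0.4]
finger_gap: 0.0856
[0.49693792 0.33897731 0.29874449]
```

View pics/w5.png

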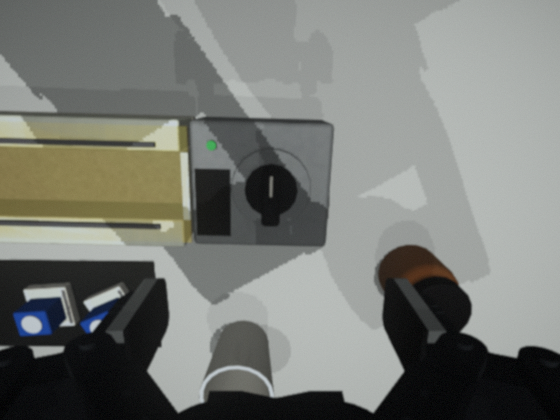

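```bash
python3 - <<'E'
import cv2,numpy as np
a=cv2.imread('pics/w2.png')
f=lambda r:cv2.resize(r,(266,266),interpolation=cv2.INTER_CUBIC)
cv2.imwrite('pics/cc.png',np.hstack([f(a[225:295,315:385]),f(a[85:155,325:395]),f(a[10:80,330:400])]))
E
```

```text
(no output)
```

View pics/cc.png

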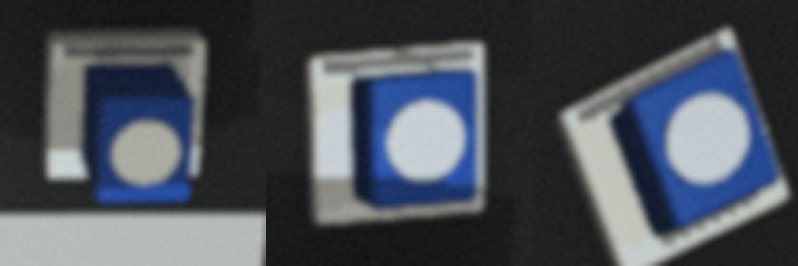

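```bash
python3 - <<'E'
from h import *
np.set_printoptions(precision=4,suppress=True)
def L(n):
    d=np.load(f'pics/{n}.npz'); return cv2.imread(f'pics/{n}.png'),(d['p'],d['R'])
im,pr=L('w2'); k=70/266
for i,(a,b,ox,oy) in enumerate([((65,50),(192,46),315,225),((325-266,67),(473-266,52),325,85),((580-532,118),(722-532,40),330,10)]):
    P=ray('wrist',[(ox+a[0]*k,oy+a[1]*k),(ox+b[0]*k,oy+b[1]*k)],.015,pr); d=P[1]-P[0]; print(i,P,np.linalg.norm(d),np.degrees(np.arctan2(d[1],d[0])))
im1,pr1=L('w1')
for row,l,r in ((20,188,296),(60,189.5,294.5),(150,194.5,292.5)):
    P=ray('wrist',[(l,row),(r,row)],.012,pr1); print(row,P,P.mean(0))
# deck/rails in w2
for row in (250,300,350): print([int(v) for v in im[row,170:280].mean(1)])
print(pose(),telemetry.sense()['joints'])
E
```

```text
0 [[ 0.6204 -0.0383  0.015 ]
 [ 0.6594 -0.0369  0.015 ]] 0.0389979650063825 1.9474423414801108
1 [[0.6224 0.1134 0.015 ]
 [0.6629 0.1173 0.015 ]] 0.0407057161198299 5.575980307867469
2 [[0.6214 0.1724 0.015 ]
 [0.6573 0.1909 0.015 ]] 0.04038959339876327 27.300542078770814
20 [[ 0.4373 -0.0946  0.012 ]
 [ 0.5447 -0.0944  0.012 ]] [ 0.491  -0.0945  0.012 ]
60 [[ 0.4363 -0.1315  0.012 ]
 [ 0.5439 -0.1312  0.012 ]] [ 0.4901 -0.1314  0.012 ]
150 [[ 0.4358 -0.2229  0.012 ]
 [ 0.5432 -0.2227  0.012 ]] [ 0.4895 -0.2228  0.012 ]
[121, 122, 120, 120, 121, 121, 120, 125, 131, 139, 137, 137, 138, 140, 138, 136, 135, 143, 154, 166, 168, 168, 169, 168, 170, 160, 135, 100, 97, 118, 131, 137, 136, 138, 140, 140, 141, 140, 138, 138, 139, 135, 134, 139, 148, 150, 148, 145, 143, 137, 137, 138, 136, 140, 145, 145, 145, 145, 144, 144, 143, 144, 144, 148, 146, 147, 143, 142, 141, 144, 145, 144, 142, 140, 136, 138, 152, 164, 170, 171, 168, 169, 170, 167, 153, 130, 125, 132, 145, 145, 146, 146, 145, 149, 148, 148, 145, 137, 121, 105, 109, 121, 123, 125, 123, 125, 122, 122, 125, 122]
[185, 183, 184, 185, 183
[... 571 characters left out ...]
, 179, 181, 181, 181, 179, 180, 187, 195, 200, 201, 202, 201, 199, 200, 198, 199, 204, 205, 207, 206, 205, 203, 191, 154, 110, 119, 161, 191, 201, 202, 201, 202, 201, 203, 206, 202, 203, 202, 203, 205, 205, 205, 205, 204, 203, 202, 204, 204, 204, 204, 204, 203, 203, 206, 205, 206, 204, 205, 203, 203, 202, 203, 204, 204, 204, 205, 203, 202, 201, 205, 206, 205, 205, 207, 207, 202, 187, 173, 187, 202, 202, 202, 203, 202, 203, 203, 204, 200, 186, 156, 149, 169, 182, 184, 183, 184, 183, 183, 185, 183, 183]
(array([0.496 , 0.3383, 0.2957]), array([[-0.0179,  0.9998,  0.0057],
       [ 0.9998,  0.0179,  0.0035],
       [ 0.0034,  0.0057, -1.    ]])) [ 0.5481  0.4165  1.7277  0.0001  0.9906 -1.0406]
```

```bash
cat >> h.py <<'E'
def go(x,y,z):
    p,R=pose(); d=R.T@(np.array([x,y,z])-p); return np.round(d,4), 'th=%.4f'%np.arctan2(R[1,0],R[0,0])
E
python3 -m inch '[[1,0,0,0,0,0,0.139],[1,0,0,0,0,0,0.139],[1,0,0,0,0,0,0.139],[1,0,0,0,0,0,0.139],[1,0,0,0,0,0,0.139],[1,0,0,0,0,0,0.139],[1,0,0,0,0,0,0.139],[1,0,0,0,0,0,0.139],[1,0,0,0,0,0,0]]'
python3 -c "
from h import *
print(go(.648,.164,.2)); print(pose())"
```

```text
time: 9.1
tcp_pos: [0.4942, 0.3372, 0.2909]
orientation: [0.0, 0.972, 0.235, -0.001]
ft_force: [0.3, -0.6, 0.2]
finger_gap: 0.0851
(array([0.0579, 0.2243, 0.0908]), 'th=0.4741')
(array([0.49421493, 0.33719813, 0.29090635]), array([[ 8.89715150e-01,  4.56514218e-01, -1.31161824e-03],
       [ 4.56513539e-01, -8.89716110e-01, -7.94904288e-04],
       [-1.52985299e-03,  1.08466903e-04, -9.99998824e-01]]))
```

```bash
python3 -m inch '[[1,0.0097,0.0374,0.015,0,0,0],[1,0.0097,0.0374,0.015,0,0,0],[1,0.0097,0.0374,0.015,0,0,0],[1,0.0097,0.0374,0.015,0,0,0],[1,0.0097,0.0374,0.015,0,0,0],[1,0.0097,0.0374,0.015,0,0,0],[1,0,0,0,0,0,0],[1,0,0,0,0,0,0]]'
python3 - <<'E'
from h import *
im,pr=snap('wrist','w6.png'); print(pr[0]); print(go(.648,.164,.087),proj('wrist',[.648,.164,.045],pr))
E
```

```text
time: 9.9
tcp_pos: [0.6492, 0.1638, 0.2006]
orientation: [-0.0, 0.971, 0.237, -0.001]
ft_force: [-0.9, 0.3, -0.0]
finger_gap: 0.0858
[0.64919116 0.16381256 0.20062795]
(array([-0.001 ,  0.0002,  0.1142]), 'th=0.4792') [[273.93742053 220.88096024]]
```

View pics/w6.png

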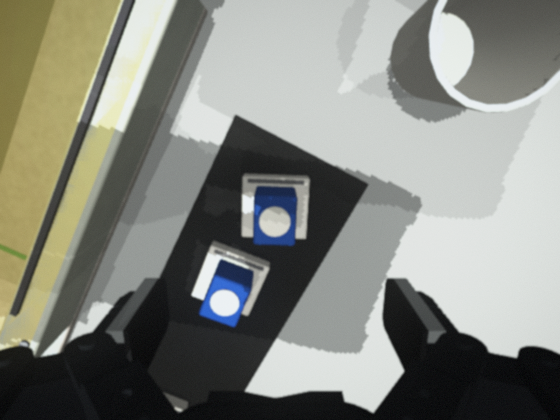

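The spot of the target cassette is at (274,221), within a pixel of the prediction, with its sides square to the jaws. The second cassette at (225,300) is clear of the fingers.

```bash
python3 -m inch '[[1,-0.001,0,0.04,0,0,0],[1,0,0,0.04,0,0,0],[1,0,0,0.0275,0,0,0],[1,0,0,0,0,0,0],[-1,0,0,0,0,0,0],[-1,0,0,0,0,0,0],[-1,0,0,0,0,0,0],[-1,0,0,0,0,0,0],[-1,0,0,0,0,0,0],[-1,0,0,0,0,0,0],[-1,0,0,0,0,0,0],[-1,0,0,0,0,0,0]]'
python3 -c "
from h import *
s=telemetry.sense();print(s['moment'],s['tcp_pos'])"
```

```text
time: 11.15
tcp_pos: [0.6492, 0.1645, 0.096]
orientation: [-0.0, 0.972, 0.236, 0.001]
ft_force: [-2.9, 1.4, 11.1]
finger_gap: 0.0267
[0.15226205 0.34407246 0.00242969] [0.64915416 0.16447469 0.09599416]
```

```bash
python3 -m inch '[[-1,0,0,-0.02,0,0,0],[-1,0,0,-0.03,0,0,0.122],[-1,0,0,-0.03,0,0,0.122],[-1,0,0,-0.03,0,0,0.122],[-1,0,0,0,0,0,0.122],[-1,0,0,0,0,0,0],[-1,0,0,0,0,0,0]]'
python3 - <<'E'
from h import *
im,pr=snap('wrist','w7.png'); print(pr[0]); print(go(.4917,-.026,.17),telemetry.sense()['finger_gap'])
E
```

```text
time: 11.85
tcp_pos: [0.6481, 0.1642, 0.2043]
orientation: [0.0, 1.0, -0.004, -0.0]
ft_force: [-1.0, -1.2, -1.2]
finger_gap: 0.0267
[0.64811963 0.16416641 0.20430664]
(array([-0.1549,  0.1913,  0.0341]), 'th=-0.0074') 0.027228754382249885
```

View pics/w7.png

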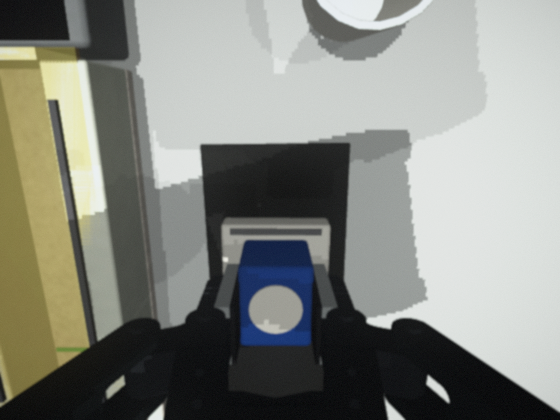

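```bash
python3 -m inch '[[-1,-0.0258,0.0319,0,0,0,0],[-1,-0.0258,0.0319,0,0,0,0],[-1,-0.0258,0.0319,0,0,0,0],[-1,-0.0258,0.0319,0,0,0,0],[-1,-0.0258,0.0319,0,0,0,0],[-1,-0.0258,0.0319,0,0,0,0],[-1,0,0,0.03,0,0,0],[-1,0,0,0,0,0,0],[-1,0,0,0,0,0,0]]'
python3 - <<'E'
from h import *
im,pr=snap('wrist','w8.png'); print(go(.4917,-.026,.106),telemetry.sense()['finger_gap'])
p=(275,310); 
im7=cv2.imread('pics/w7.png')
z=pr[0][2]-.096+.045
hsv=cv2.cvtColor(im,cv2.COLOR_BGR2HSV); b=cv2.inRange(hsv,(105,100,60),(130,255,255)); cs,_=cv2.findContours(b,cv2.RETR_EXTERNAL,2); k=max(cs,key=cv2.contourArea)
f=np.zeros_like(b); cv2.drawContours(f,[k],-1,255,-1); m=cv2.erode(f,np.ones((5,5)))&cv2.inRange(hsv,(0,0,90),(180,80,255)); M=cv2.moments(m,True); p=(M['m10']/M['m00'],M['m01']/M['m00']);print(p,ray('wrist',p,z,pr),pr[0])
E
```

```text
time: 12.8
tcp_pos: [0.4915, -0.0252, 0.1742]
orientation: [-0.0, 1.0, -0.005, -0.001]
ft_force: [-0.1, -0.1, 0.4]
finger_gap: 0.0269
(array([-0.0003,  0.001 ,  0.0686]), 'th=-0.0094') 0.026863596458094073
(275.2674199623352, 309.05649717514126) [[ 0.49180464 -0.02487969  0.12316057]] [ 0.49147472 -0.02521515  0.17416057]
```

View pics/w8.png

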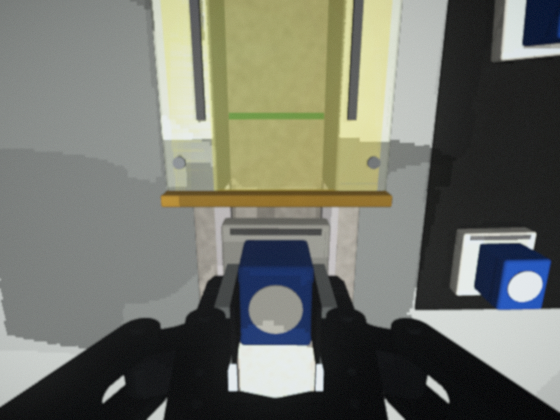

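```bash
python3 -m inch '[[-1,0,0.004,0.03,0,0,0],[-1,0,0,0.03,0,0,0],[-1,0,0,0.008,0,0,0],[-1,0,0,0,0,0,0],[-1,0,0,0,0,0,0]]'
```

```text
time: 13.35
tcp_pos: [0.4922, -0.029, 0.1072]
orientation: [0.0, 1.0, -0.005, 0.0]
ft_force: [0.1, -0.0, -0.4]
finger_gap: 0.0268
```

```bash
python3 -m inch '[[-1,0,0,0.002,0,0,0],[-1,0,0,0,0,0,0],[1,0,0,0,0,0,0],[1,0,0,0,0,0,0],[1,0,0,0,0,0,0],[1,0,0,0,0,0,0],[1,0,0,-0.03,0,0,0],[1,0,0,-0.04,0,0,0],[1,0,0,-0.04,0,0,0],[1,0,0,0,0,0,0]]'
python3 - <<'E'
from h import *
im,pr=snap('wrist','w9.png'); print(go(.642,-.0586,.2),telemetry.sense()['finger_gap'])
E
```

```text
time: 14.35
tcp_pos: [0.4936, -0.0297, 0.2188]
orientation: [0.0, 1.0, -0.006, 0.003]
ft_force: [0.3, -0.7, -0.4]
finger_gap: 0.0856
(array([0.1495, 0.0274, 0.0175]), 'th=-0.0110') 0.08541606394754592
```

View pics/w9.png

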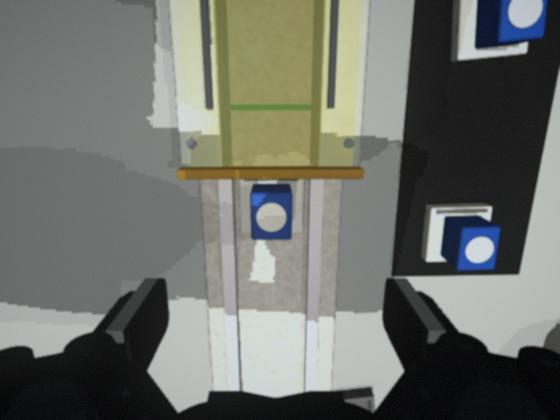

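First cassette stands straight in the lane at (271,215), just in front of the guard. Next is the one at (480,250).

```bash
python3 - <<'E'
from h import *
im=cv2.imread('pics/w9.png'); pr=pose()
print(ray('wrist',[(480,250),(525,10)],.045,pr),ray('wrist',[(271,217)],.054,pr),ray('wrist',[(180,179),(362,178)],.076,pr))
P=ray('wrist',[(436,213),(491,211.5)],.015,pr);print(P,np.degrees(np.arctan2(*(P[1]-P[0])[1::-1])))
x,y=ray('wrist',[(480,250)],.045,pr)[0,:2]; print(go(x,y,.19))
E
```

```text
[[ 0.63874072 -0.05758125  0.045     ]
 [ 0.64210107  0.09442351  0.045     ]] [[ 0.491114   -0.02846649  0.054     ]] [[0.43893808 0.00214519 0.076     ]
 [0.5444971  0.00151524 0.076     ]]
[[ 0.61806942 -0.03899945  0.015     ]
 [ 0.66044829 -0.03830125  0.015     ]] 0.9438726955684261
(array([0.1462, 0.0264, 0.0274]), 'th=-0.0110')
```

```bash
python3 -m inch '[[1,0.0368,0.0068,0.007,0,0,0],[1,0.0368,0.0068,0.007,0,0,0],[1,0.0368,0.0068,0.007,0,0,0],[1,0.0368,0.0068,0.007,0,0,0],[1,0,0,0,0,0,-0.036],[1,0,0,0,0,0,0],[1,0,0,0,0,0,0]]'
python3 - <<'E'
from h import *
im,pr=snap('wrist','w10.png'); print(pr[0],go(.64,-.058,.097))
hsv=cv2.cvtColor(im,cv2.COLOR_BGR2HSV); b=cv2.inRange(hsv,(105,100,60),(130,255,255)); cs,_=cv2.findContours(b,cv2.RETR_EXTERNAL,2)
for k in cs:
  if cv2.contourArea(k)<300: continue
  f=np.zeros_like(b); cv2.drawContours(f,[k],-1,255,-1); m=cv2.erode(f,np.ones((5,5)))&cv2.inRange(hsv,(0,0,90),(180,80,255)); M=cv2.moments(m,True); p=(M['m10']/M['m00'],M['m01']/M['m00']);print(p,ray('wrist',p,.045,pr))
E
```

```text
time: 15.1
tcp_pos: [0.6373, -0.0581, 0.1853]
orientation: [-0.0, 1.0, 0.012, -0.001]
ft_force: [0.3, -1.5, -0.4]
finger_gap: 0.0859
[ 0.63732312 -0.05805726  0.18532818] (array([0.0028, 0.    , 0.0887]), 'th=0.0241')
(280.78547105561864, 230.4233825198638) [[ 0.64077574 -0.05825892  0.045     ]]Traceback (most recent call last):
  File "<stdin>", line 6, in <module>
ZeroDivisionError: float division by zero
```

View pics/w10.png

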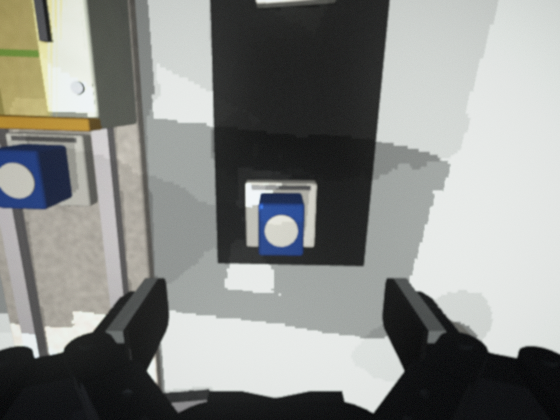

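```bash
python3 -m inch '[[1,0.0033,0,0.04,0,0,0],[1,0,0,0.04,0,0,0],[1,0,0,0.0085,0,0,0],[1,0,0,0,0,0,0],[-1,0,0,0,0,0,0],[-1,0,0,0,0,0,0],[-1,0,0,0,0,0,0],[-1,0,0,0,0,0,0],[-1,0,0,0,0,0,0],[-1,0,0,0,0,0,0],[-1,0,0,0,0,0,0]]'
```

```text
time: 16.25
tcp_pos: [0.6422, -0.0582, 0.0991]
orientation: [0.0, 1.0, 0.012, 0.001]
ft_force: [-1.9, 0.5, 12.1]
finger_gap: 0.0266
```

```bash
python3 -m inch '[[-1,0,0,-0.02,0,0,0],[-1,0,0,-0.03,0,0,0.035],[-1,0,0,-0.03,0,0,0],[-1,0,0,0,0,0,0],[-1,0,0,0,0,0,0]]'
python3 - <<'E'
from h import *
print(pose()[0],go(.4911,-.0790,.15),telemetry.sense()['finger_gap'])
E
```

```text
time: 16.75
tcp_pos: [0.642, -0.0582, 0.1788]
orientation: [0.0, 1.0, -0.005, 0.001]
ft_force: [-0.1, 0.6, -1.2]
finger_gap: 0.0267
[ 0.64196826 -0.05817241  0.17879558] (array([-0.1507,  0.0223,  0.0286]), 'th=-0.0100') 0.02672382992208016
```

```bash
python3 -m inch '[[-1,-0.0377,0.0056,0,0,0,0],[-1,-0.0377,0.0056,0,0,0,0],[-1,-0.0377,0.0056,0,0,0,0],[-1,-0.0377,0.0056,0,0,0,0],[-1,0,0,0.02,0,0,0],[-1,0,0,0.01,0,0,0],[-1,0,0,0,0,0,0],[-1,0,0,0,0,0,0]]'
python3 - <<'E'
from h import *
im,pr=snap('wrist','w11.png'); print(pr[0],go(.4911,-.0790,.11),telemetry.sense()['finger_gap'])
E
```

```text
time: 17.55
tcp_pos: [0.4912, -0.079, 0.1475]
orientation: [-0.0, 1.0, -0.005, -0.0]
ft_force: [0.1, -0.4, -0.3]
finger_gap: 0.0266
[ 0.49117817 -0.07897303  0.14754732] (array([-0.0002,  0.    ,  0.0379]), 'th=-0.0097') 0.026553509082009277
```

View pics/w11.png

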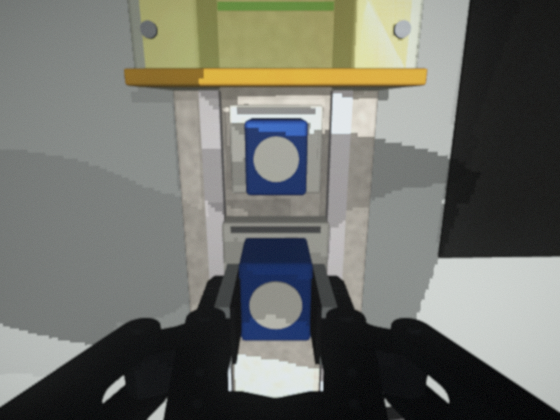

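```bash
python3 -m inch '[[-1,0,0.001,0.02,0,0,0],[-1,0,0,0.015,0,0,0],[-1,0,0,0.004,0,0,0],[-1,0,0,0,0,0,0]]'
python3 -m inch '[[-1,0,0,0.001,0,0,0],[-1,0,0,0,0,0,0],[1,0,0,0,0,0,0],[1,0,0,0,0,0,0],[1,0,0,0,0,0,0],[1,0,0,0,0,0,0],[1,0,0,-0.03,0,0,0],[1,0,0,-0.04,0,0,0],[1,0,0,-0.04,0,0,0],[1,0,0,0,0,0,0]]'
python3 - <<'E'
from h import *
im,pr=snap('wrist','w12.png'); print(pr[0],go(.6448,.0956,.2))
E
```

```text
time: 18.0
tcp_pos: [0.4909, -0.0799, 0.1089]
orientation: [-0.0, 1.0, -0.005, -0.0]
ft_force: [0.2, -0.2, 0.1]
finger_gap: 0.0272
time: 19.0
tcp_pos: [0.4927, -0.0805, 0.2223]
orientation: [0.001, 1.0, -0.005, 0.003]
ft_force: [-0.3, -0.1, -0.0]
finger_gap: 0.0857
[ 0.4927247  -0.08048034  0.22233666] (array([ 0.1511, -0.1774,  0.0208]), 'th=-0.0100')
```

View pics/w12.png

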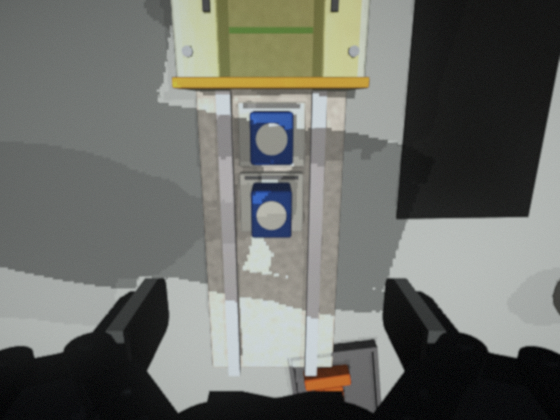

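Two cassettes stand in line in the lane (271,138) and (271,212). Now the third.

```bash
python3 -m inch '[[1,0.0302,-0.0354,0.005,0,0,0],[1,0.0302,-0.0354,0.005,0,0,0],[1,0.0302,-0.0354,0.005,0,0,0],[1,0.0302,-0.0354,0.005,0,0,0],[1,0.0302,-0.0354,0.005,0,0,0],[1,0,0,0,0,0,-0.107],[1,0,0,0,0,0,0],[1,0,0,0,0,0,0]]'
python3 - <<'E'
from h import *
im,pr=snap('wrist','w13.png'); print(pr[0])
hsv=cv2.cvtColor(im,cv2.COLOR_BGR2HSV); b=cv2.inRange(hsv,(105,100,60),(130,255,255)); cs,_=cv2.findContours(b,cv2.RETR_EXTERNAL,2)
for k in cs:
  if cv2.contourArea(k)<300: continue
  f=np.zeros_like(b); cv2.drawContours(f,[k],-1,255,-1); m=cv2.erode(f,np.ones((5,5)))&cv2.inRange(hsv,(0,0,90),(180,80,255)); M=cv2.moments(m,True)
  if M['m00']: p=(M['m10']/M['m00'],M['m01']/M['m00']);q=ray('wrist',p,.045,pr)[0];print(p,q,go(q[0],q[1],.097))
E
```

```text
time: 19.85
tcp_pos: [0.6425, 0.0951, 0.1918]
orientation: [0.0, 0.999, 0.047, -0.001]
ft_force: [-0.3, 0.2, 0.0]
finger_gap: 0.0855
[0.64246915 0.09508001 0.19183722]
(278.8797619047619, 225.71666666666667) [0.64473742 0.09570303 0.045     ] (array([ 0.0024, -0.0007,  0.0952]), 'th=0.0938')
```

View pics/w13.png

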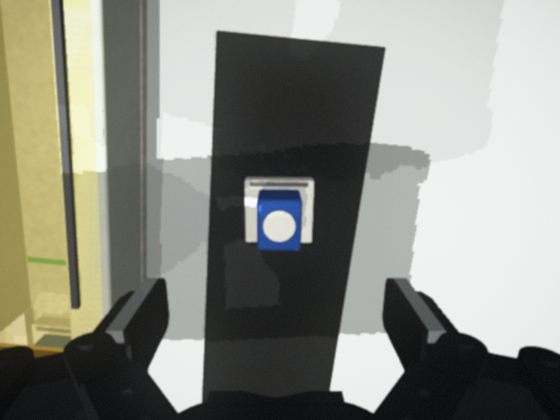

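The third cassette is at (279,226) and square to the jaws. I'll grip it.

```bash
python3 -m inch '[[1,0.0024,-0.0007,0.04,0,0,0],[1,0,0,0.04,0,0,0],[1,0,0,0.0145,0,0,0],[1,0,0,0,0,0,0],[-1,0,0,0,0,0,0],[-1,0,0,0,0,0,0],[-1,0,0,0,0,0,0],[-1,0,0,0,0,0,0],[-1,0,0,0,0,0,0],[-1,0,0,0,0,0,0],[-1,0,0,0,0,0,0]]'
python3 -m inch '[[-1,0,0,-0.02,0,0,0],[-1,0,0,-0.03,0,0,0.104],[-1,0,0,-0.03,0,0,0],[-1,0,0,-0.03,0,0,0],[-1,0,0,0,0,0,0],[-1,0,0,0,0,0,0]]'
python3 - <<'E'
from h import *
print(pose()[0],go(.4905,-.130,.16),telemetry.sense()['finger_gap'])
E
```

```text
time: 21.0
tcp_pos: [0.6463, 0.0965, 0.0997]
orientation: [-0.0, 0.999, 0.048, 0.001]
ft_force: [-1.5, 0.0, 10.9]
finger_gap: 0.0268
time: 21.6
tcp_pos: [0.646, 0.0965, 0.2094]
orientation: [-0.0, 1.0, -0.003, 0.001]
ft_force: [0.4, -0.9, -1.5]
finger_gap: 0.0269
[0.64600201 0.09645279 0.20936278] (array([-0.154 ,  0.2275,  0.0491]), 'th=-0.0070') 0.02693144130487279
```

```bash
python3 -m inch '[[-1,-0.0257,0.0379,0,0,0,0],[-1,-0.0257,0.0379,0,0,0,0],[-1,-0.0257,0.0379,0,0,0,0],[-1,-0.0257,0.0379,0,0,0,0],[-1,-0.0257,0.0379,0,0,0,0],[-1,-0.0257,0.0379,0,0,0,0.004],[-1,0,0,0.03,0,0,0],[-1,0,0,0.03,0,0,0],[-1,0,0,0,0,0,0],[-1,0,0,0,0,0,0]]'
python3 - <<'E'
from h import *
im,pr=snap('wrist','w14.png'); print(pr[0],go(.4905,-.130,.11),telemetry.sense()['finger_gap'])
E
```

```text
time: 22.6
tcp_pos: [0.4894, -0.1296, 0.148]
orientation: [-0.0, 1.0, -0.005, -0.001]
ft_force: [-0.0, 0.1, 0.7]
finger_gap: 0.0268
[ 0.48940391 -0.12964714  0.14795355] (array([0.0005, 0.0003, 0.0387]), 'th=-0.0106') 0.026392805386126407
```

View pics/w14.png

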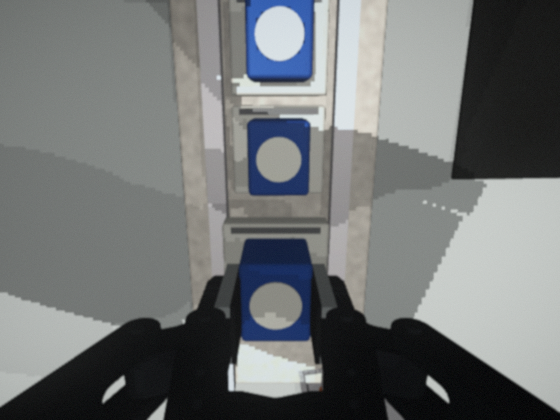

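Well aligned, with the two others ahead at (279,35) and (278,158). Lower and release: TCP to about 0.109.

```bash
python3 -m inch '[[-1,0.001,0.001,0.02,0,0,0],[-1,0,0,0.015,0,0,0],[-1,0,0,0.004,0,0,0],[-1,0,0,0,0,0,0]]'
python3 -m inch '[[-1,0,0,0.0005,0,0,0],[-1,0,0,0,0,0,0],[1,0,0,0,0,0,0],[1,0,0,0,0,0,0],[1,0,0,0,0,0,0],[1,0,0,0,0,0,0],[1,0,0,-0.03,0,0,0],[1,0,0,-0.04,0,0,0],[1,0,0,-0.05,0,0,0],[1,0,0,-0.05,0,0,0],[1,0,0,0,0,0,0],[1,0,0,0,0,0,0]]'
python3 - <<'E'
from h import *
im,pr=snap('wrist','w15.png'); print(pr[0],go(.57,-.32,.3))
E
```

```text
time: 23.05
tcp_pos: [0.4912, -0.1307, 0.1099]
orientation: [0.0, 1.0, -0.005, 0.0]
ft_force: [0.3, 0.4, -1.7]
finger_gap: 0.0266
time: 24.25
tcp_pos: [0.4914, -0.1311, 0.2801]
orientation: [0.0, 1.0, -0.006, 0.001]
ft_force: [0.0, 0.0, -0.6]
finger_gap: 0.0851
[ 0.49135547 -0.13109823  0.28012707] (array([ 0.0814,  0.1882, -0.0212]), 'th=-0.0111')
```

View pics/w15.png

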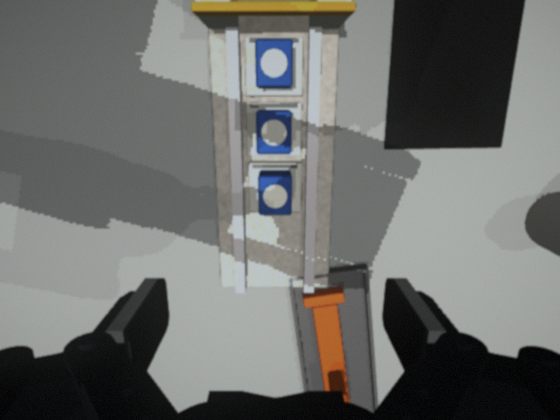

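```bash
python3 - <<'E'
from h import *
np.set_printoptions(precision=4,suppress=True)
d=np.load('pics/w1.npz'); pr=(d['p'],d['R'])
C=lambda x,y:(245+x/2.7,130+y/2.7)
P=ray('wrist',[C(118,104),C(172,513),C(68,114),C(169,101),C(146,515),C(199,510)],.02,pr); print(P)
u=P[0]-P[1]; print(np.linalg.norm(u),np.degrees(np.arctan2(u[1],u[0])))
n=u/np.linalg.norm(u); print('origin',P[0]-n*.130, P[1]+n*.06)
T=ray('wrist',[C(38,95),C(228,42),C(267,530),C(103,553)],.012,pr);print('tray',T)
c=T.mean(0);print(c, np.degrees(np.arctan2(*(T[1]+T[0]-T[2]-T[3])[1::-1])))
E
```

```text
[[ 0.54   -0.2418  0.02  ]
 [ 0.5672 -0.431   0.02  ]
 [ 0.5198 -0.2459  0.02  ]
 [ 0.5606 -0.2405  0.02  ]
 [ 0.5553 -0.4321  0.02  ]
 [ 0.5796 -0.4294  0.02  ]]
0.19117456584904693 98.18254972472901
origin [ 0.5585 -0.3705  0.02  ] [ 0.5587 -0.3716  0.02  ]
tray [[ 0.5074 -0.2395  0.012 ]
 [ 0.5845 -0.2178  0.012 ]
 [ 0.6131 -0.4453  0.012 ]
 [ 0.5359 -0.458   0.012 ]]
[ 0.5602 -0.3402  0.012 ] 97.29947772405231
```

```bash
python3 -m inch '[[1,0.0115,0.0388,0.01,0,0,0],[1,0.0115,0.0388,0.01,0,0,0],[1,0.0115,0.0388,0.01,0,0,0],[1,0.0115,0.0388,0.01,0,0,0],[1,0.0115,0.0388,0.01,0,0,0],[1,0.0115,0.0388,0.01,0,0,0],[1,0,0,0,0,0,-0.077],[1,0,0,0,0,0,-0.077],[1,0,0,0,0,0,0],[1,0,0,0,0,0,0]]'
python3 - <<'E'
from h import *
im,pr=snap('wrist','w16.png'); print(pr[0],go(.558,-.366,.106),proj('wrist',[[.5587,-.371,.058],[.540,-.2418,.02]],pr))
E
```

```text
time: 25.3
tcp_pos: [0.5568, -0.364, 0.2174]
orientation: [-0.001, 0.998, 0.07, -0.001]
ft_force: [-0.3, -0.2, 0.2]
finger_gap: 0.0855
[ 0.55684092 -0.36402804  0.21742119] (array([0.0008, 0.0022, 0.1119]), 'th=0.1410') [[276.43059419 230.82845332]
 [276.00418096  23.5156084 ]]
```

View pics/w16.png

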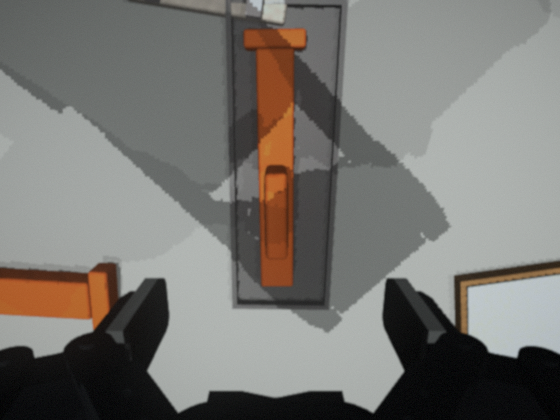

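```bash
python3 - <<'E'
from h import *
pr=pose()
for px,z in [((119,268),.02),((115,325),.02),((100,262),.022),((276,29),.02),((277,168),.058),((277,286),.02),((458,275),.006)]:
    q=ray('wrist',px,z,pr)[0]; print(px,q,pr[1].T@(q-pr[0]))
E
```

```text
(119, 268) [ 0.44148348 -0.43321868  0.02      ] [-0.12388645  0.05247282  0.19794614]
(115, 325) [ 0.43914543 -0.48622278  0.02      ] [-0.13364826  0.10462266  0.19789797]
(100, 262) [ 0.42739984 -0.42907313  0.022     ] [-0.13725032  0.0463874   0.19596902]
(276, 29) [ 0.5407264  -0.24506632  0.02      ] [ 0.00080697 -0.1198699   0.19799532]
(277, 168) [ 0.55343613 -0.32982391  0.058     ] [ 0.00143716 -0.03421096  0.15989632]
(277, 286) [ 0.56814004 -0.43119385  0.02      ] [0.0017982  0.06826285 0.19777847]
(458, 275) [ 0.71852838 -0.40683071  0.006     ] [0.15413435 0.06528644 0.21160061]
```

```bash
python3 -m inch '[[1,0.0015,0.003,0.04,0,0,0],[1,0,0,0.04,0,0,0],[1,0,0,0.031,0,0,0],[1,0,0,0,0,0,0],[-1,0,0,0,0,0,0],[-1,0,0,0,0,0,0],[-1,0,0,0,0,0,0],[-1,0,0,0,0,0,0],[-1,0,0,0,0,0,0],[-1,0,0,0,0,0,0],[-1,0,0,0,0,0,0],[-1,0,0,0,0,0,0],[-1,0,0,0,0,0,0]]'
python3 -c "
from h import *
print(pose()[0])"
```

```text
time: 26.65
tcp_pos: [0.5595, -0.3675, 0.1087]
orientation: [0.0, 0.997, 0.071, 0.0]
ft_force: [-1.9, 0.4, 8.4]
finger_gap: 0.0141
[ 0.55953815 -0.36748216  0.10874154]
```

```bash
python3 -m inch '[[-1,0,0,-0.02,0,0,0],[-1,0,0,-0.03,0,0,0.077],[-1,0,0,-0.02,0,0,0.076],[-1,0,0,0,0,0,0],[-1,0,0,0,0,0,0]]'
python3 - <<'E'
from h import *
im,pr=snap('wrist','w17.png'); print(pr[0],go(.4888,-.295,.17),telemetry.sense()['finger_gap'])
E
```

```text
time: 27.15
tcp_pos: [0.5593, -0.3672, 0.178]
orientation: [0.0, 1.0, -0.004, 0.0]
ft_force: [-0.7, -0.1, -1.6]
finger_gap: 0.0138
[ 0.55925677 -0.36723991  0.17797933] (array([-0.0707, -0.0714,  0.0073]), 'th=-0.0084') 0.013561420294009809
```

View pics/w17.png

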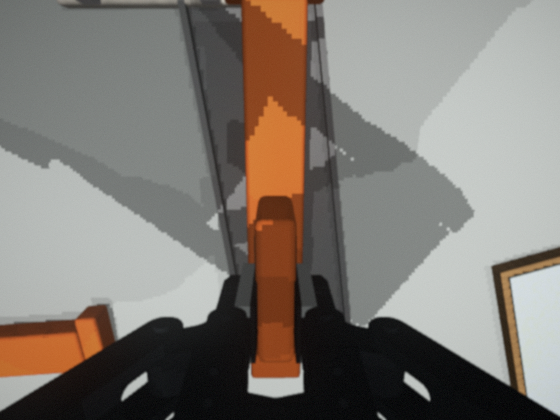

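The stick is held straight along the tool (columns 245–308). Carry it over the lane entrance.

```bash
python3 -m inch '[[-1,-0.0236,-0.0238,0,0,0,0],[-1,-0.0236,-0.0238,0,0,0,0],[-1,-0.0236,-0.0238,0,0,0,0.003],[-1,0,0,0,0,0,0],[-1,0,0,0,0,0,0]]'
python3 - <<'E'
from h import *
im,pr=snap('wrist','w18.png'); print(pr[0],go(.4888,-.295,.117),telemetry.sense()['finger_gap'])
im,_=snap('scene'); cv2.imwrite('pics/s18.png',cv2.resize(im[170:300,95:415],None,fx=2.5,fy=2.5,interpolation=cv2.INTER_CUBIC))
im,_=snap('side'); cv2.imwrite('pics/d18.png',cv2.resize(im[100:340,180:350],None,fx=2.4,fy=2.4,interpolation=cv2.INTER_CUBIC))
E
```

```text
time: 27.7
tcp_pos: [0.4887, -0.2947, 0.1772]
orientation: [-0.0, 1.0, -0.006, -0.001]
ft_force: [0.9, -0.8, -1.5]
finger_gap: 0.0138
[ 0.4887472  -0.29468357  0.1771886 ] (array([-0.0007, -0.0003,  0.0604]), 'th=-0.0121') 0.013544243385063437
```

View pics/w18.png

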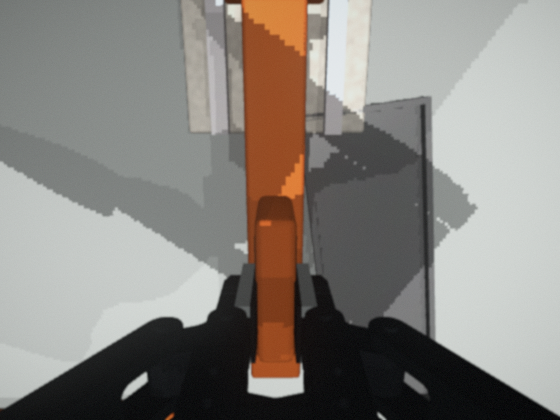

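View pics/s18.png

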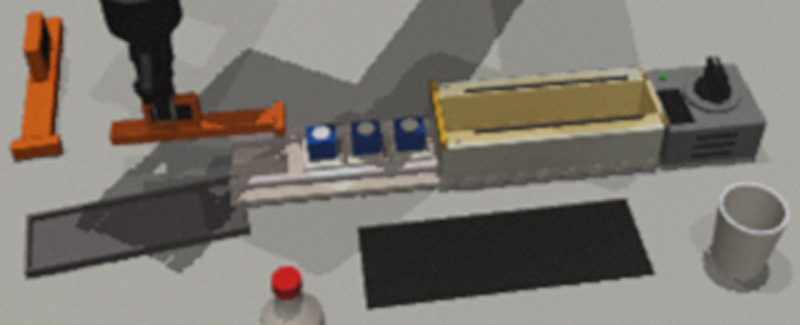

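View pics/d18.png

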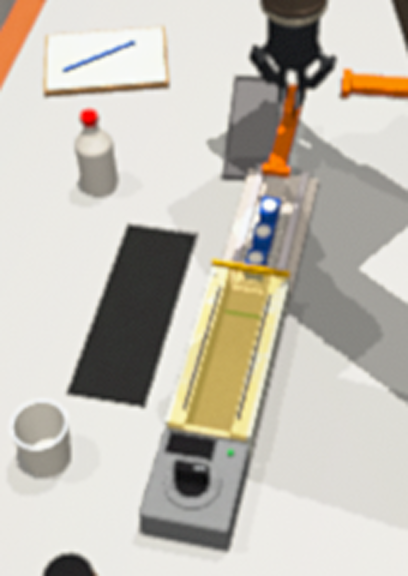

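The three cassettes are in the lane, and the stick is centred behind them above the deck (column 276, deck 188–366). Lower it onto the deck.

```bash
python3 -m inch '[[-1,0,0,0.03,0,0,0],[-1,0,0,0.02,0,0,0],[-1,0,0,0.007,0,0,0],[-1,0,0,0,0,0,0],[-1,0,0,0,0,0,0]]'
python3 - <<'E'
from h import *
im,pr=snap('wrist','w19.png'); print(pr[0],telemetry.sense()['ft_force'])
im,_=snap('scene'); cv2.imwrite('pics/s19.png',cv2.resize(im[190:270,120:320],None,fx=4,fy=4,interpolation=cv2.INTER_CUBIC))
E
```

```text
time: 28.35
tcp_pos: [0.4896, -0.2955, 0.1213]
orientation: [0.0, 1.0, -0.007, 0.0]
ft_force: [0.5, -0.7, -1.2]
finger_gap: 0.0137
[ 0.48964695 -0.29553647  0.12134915] [ 0.483106   -0.44787716 -1.15135373]
```

View pics/s19.png

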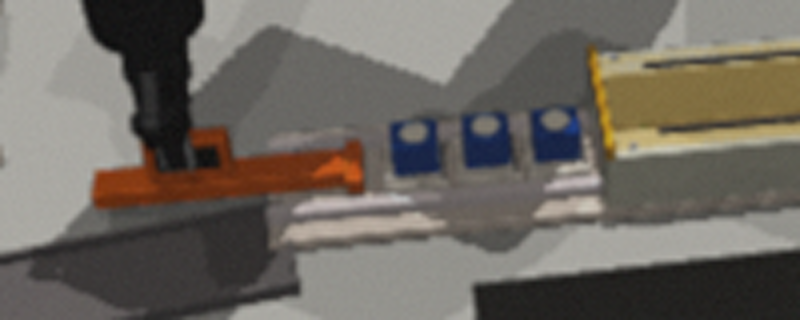

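View pics/w19.png

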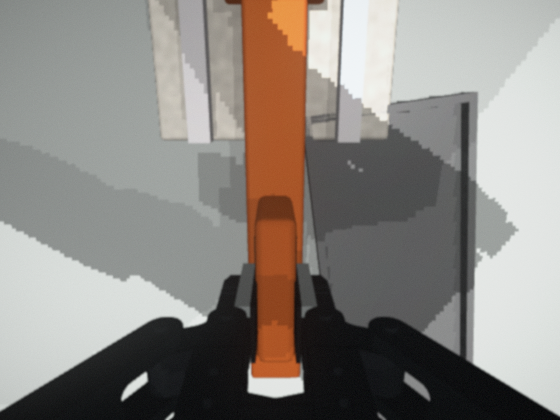

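```bash
python3 -m inch '[[-1,0,0,0.003,0,0,0],[-1,0,0,0,0,0,0],[-1,0,-0.008,0,0,0,0],[-1,0,-0.008,0,0,0,0],[-1,0,-0.008,0,0,0,0],[-1,0,-0.008,0,0,0,0],[-1,0,-0.008,0,0,0,0],[-1,0,-0.008,0,0,0,0],[-1,0,-0.008,0,0,0,0],[-1,0,-0.008,0,0,0,0],[-1,0,0,0,0,0,0]]'
python3 - <<'E'
from h import *
im,pr=snap('wrist','w20.png'); s=telemetry.sense();print(pr[0],s['ft_force'],s['finger_gap'])
im,_=snap('scene'); cv2.imwrite('pics/s20.png',cv2.resize(im[190:270,160:360],None,fx=4,fy=4,interpolation=cv2.INTER_CUBIC))
E
```

```text
time: 29.55
tcp_pos: [0.4898, -0.23, 0.1178]
orientation: [-0.0, 1.0, -0.006, -0.0]
ft_force: [0.1, -0.8, -2.7]
finger_gap: 0.0138
[ 0.48983795 -0.22999835  0.11783763] [-0.52943269  0.25071666 -2.33427598] 0.013871686741889717
```

View pics/s20.png

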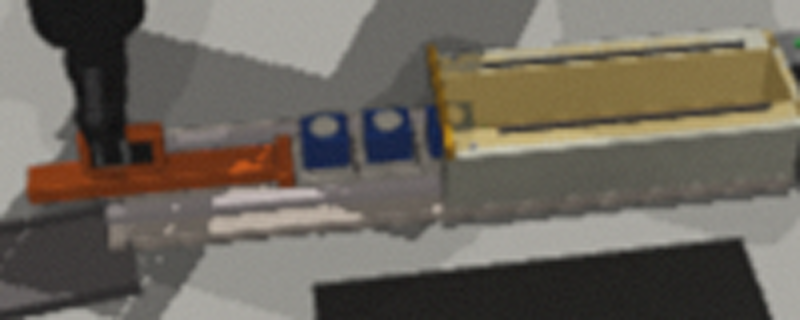

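View pics/w20.png

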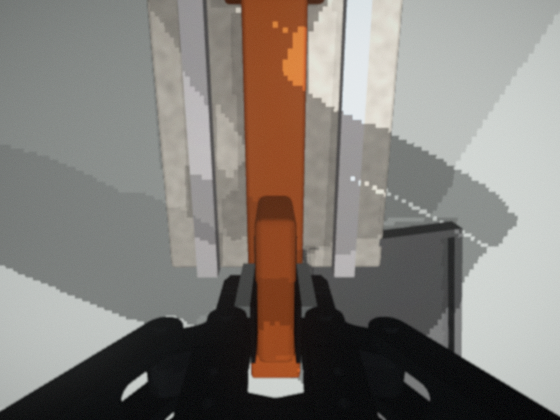

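Feeding works: the first cassette is under the guard and the stick is unmoved in the grip. Continue.

```bash
python3 -m inch '[[-1,0,-0.008,0,0,0,0],[-1,0,-0.009,0,0,0,0],[-1,0,-0.009,0,0,0,0],[-1,0,-0.009,0,0,0,0],[-1,0,-0.009,0,0,0,0],[-1,0,-0.009,0,0,0,0],[-1,0,-0.009,0,0,0,0],[-1,0,-0.009,0,0,0,0],[-1,0,-0.009,0,0,0,0],[-1,0,0,0,0,0,0]]'
python3 - <<'E'
from h import *
im,pr=snap('wrist','w21.png'); s=telemetry.sense();print(pr[0],s['ft_force'],s['finger_gap'])
E
```

```text
time: 30.65
tcp_pos: [0.4909, -0.15, 0.1179]
orientation: [-0.0, 1.0, -0.006, -0.0]
ft_force: [0.3, -0.3, -1.5]
finger_gap: 0.0141
[ 0.4908702  -0.14995352  0.1178541 ] [ 0.47081184  0.48765579 -1.22539378] 0.013654144519812
```

View pics/w21.png

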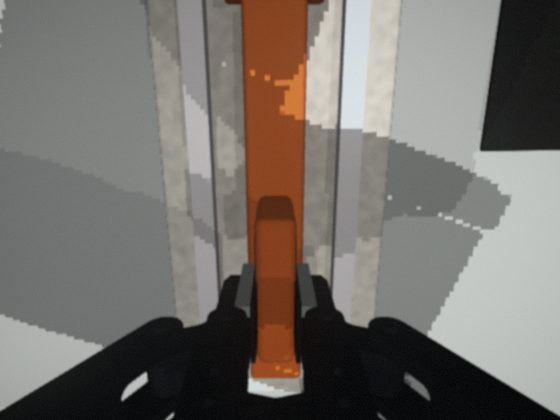

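```bash
python3 -m inch '[[-1,0,-0.008,0,0,0,0],[-1,0,-0.009,0,0,0,0],[-1,0,-0.009,0,0,0,0],[-1,0,-0.009,0,0,0,0],[-1,0,-0.009,0,0,0,0],[-1,0,-0.009,0,0,0,0],[-1,0,-0.009,0,0,0,0],[-1,0,-0.009,0,0,0,0],[-1,0,-0.009,0,0,0,0],[-1,0,-0.006,0,0,0,0],[-1,0,0,0,0,0,0],[-1,0,0,0,0,0,0]]'
python3 - <<'E'
from h import *
im,pr=snap('wrist','w22.png'); s=telemetry.sense();print(pr[0],s['ft_force'],s['finger_gap'])
im,_=snap('scene'); cv2.imwrite('pics/s22.png',cv2.resize(im[180:260,210:410],None,fx=4,fy=4,interpolation=cv2.INTER_CUBIC))
im,_=snap('side'); cv2.imwrite('pics/d22.png',cv2.resize(im[160:340,200:340],None,fx=3.3,fy=3.3,interpolation=cv2.INTER_CUBIC))
print(proj('side',[[.468,.042,.012],[.516,.042,.012]]))
E
```

```text
time: 31.9
tcp_pos: [0.4922, -0.0651, 0.1179]
orientation: [-0.0, 1.0, -0.006, -0.0]
ft_force: [0.7, 0.2, -2.6]
finger_gap: 0.0137
[ 0.49222702 -0.06505477  0.11788045] [ 0.05293215  0.33927897 -1.88619698] 0.01385093735085015
[[288.70478319 232.11935561]
 [274.68945214 229.85665563]]
```

View pics/w22.png

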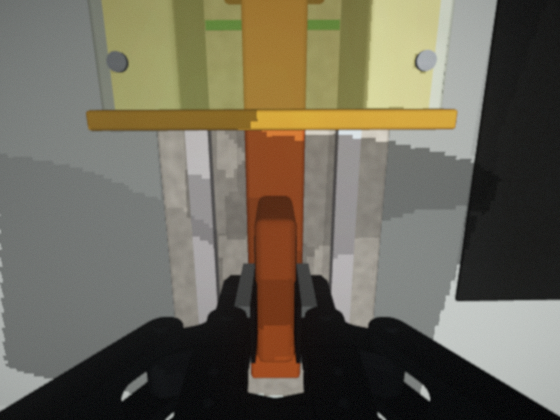

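View pics/s22.png

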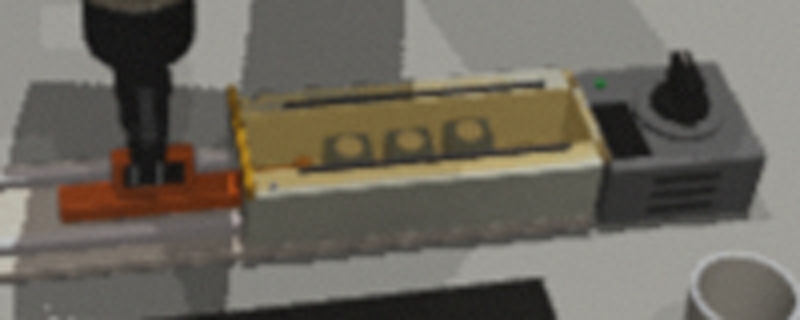

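View pics/d22.png

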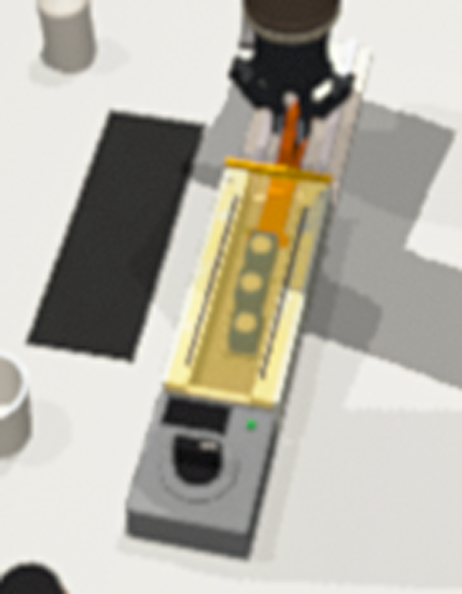

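The nose is clearly past the green line (row 25) with three cassettes ahead of it. A further 8 mm for margin, then withdraw.

```bash
python3 -m inch '[[-1,0,-0.004,0,0,0,0],[-1,0,-0.004,0,0,0,0],[-1,0,0,0,0,0,0],[-1,0,0,0,0,0,0],[-1,0,0.01,0,0,0,0],[-1,0,0.02,0,0,0,0],[-1,0,0.02,0,0,0,0],[-1,0,0.02,0,0,0,0],[-1,0,0.02,0,0,0,0],[-1,0,0.02,0,0,0,0],[-1,0,0.02,0,0,0,0],[-1,0,0.02,0,0,0,0],[-1,0,0.02,0,0,0,0],[-1,0,0.02,0,0,0,0],[-1,0,0,0,0,0,0]]'
python3 - <<'E'
from h import *
im,pr=snap('wrist','w23.png'); s=telemetry.sense();print(pr[0],s['ft_force'],s['finger_gap'])
im,_=snap('side'); cv2.imwrite('pics/d23.png',cv2.resize(im[160:340,200:340],None,fx=3.3,fy=3.3,interpolation=cv2.INTER_CUBIC))
E
```

```text
time: 33.55
tcp_pos: [0.4899, -0.25, 0.118]
orientation: [0.0, 1.0, -0.007, 0.001]
ft_force: [0.1, 0.3, -2.6]
finger_gap: 0.0138
[ 0.48991156 -0.25000565  0.11797403] [ 0.0086703   0.6798927  -0.36417742] 0.013883737261884375
```

View pics/d23.png

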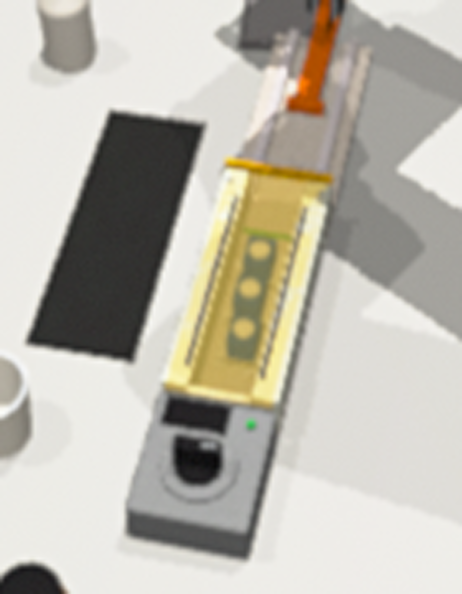

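View pics/w23.png

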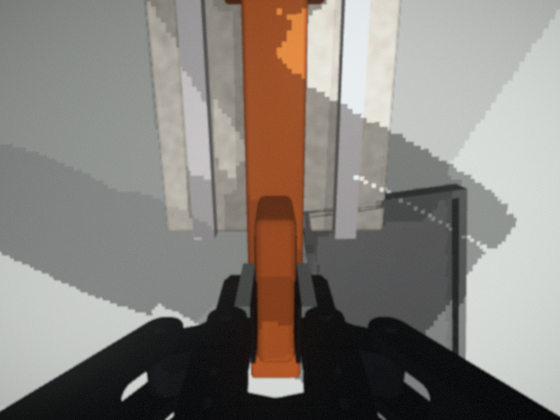

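```bash
python3 -m inch '[[-1,0,0,-0.03,0,0,0],[-1,0,0,-0.03,0,0,0],[-1,0.0185,0.03,0,0,0,0],[-1,0.0185,0.03,0,0,0,0],[-1,0.0185,0.03,0,0,0,0],[-1,0.0185,0.03,0,0,0,0],[-1,0,0,0,0,0,-0.071],[-1,0,0,0,0,0,-0.071],[-1,0,0,0,0,0,0],[-1,0,0,0,0,0,0]]'
python3 - <<'E'
from h import *
im,pr=snap('wrist','w24.png'); s=telemetry.sense();print(pr[0],s['ft_force'],s['finger_gap'],go(.564,-.371,.110))
im,_=snap('scene'); cv2.imwrite('pics/s24.png',cv2.resize(im[190:300,80:280],None,fx=4,fy=4,interpolation=cv2.INTER_CUBIC))
E
```

```text
time: 34.65
tcp_pos: [0.5621, -0.3675, 0.1777]
orientation: [-0.0, 0.998, 0.064, -0.0]
ft_force: [0.5, -0.4, -1.4]
finger_gap: 0.0138
[ 0.56213633 -0.36746388  0.17771971] [-1.0882349  -1.189577   -1.92755694] 0.013540065922651319 (array([0.0014, 0.0037, 0.0679]), 'th=0.1275')
```

View pics/w24.png

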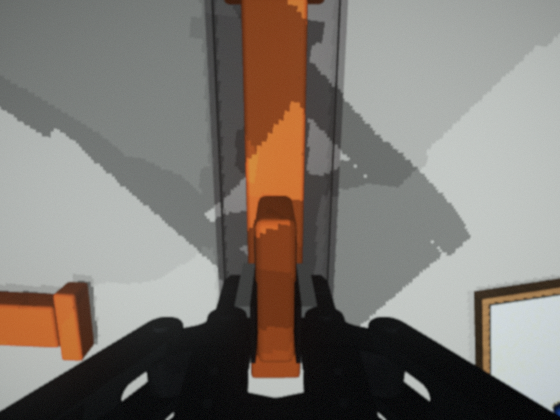

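View pics/s24.png

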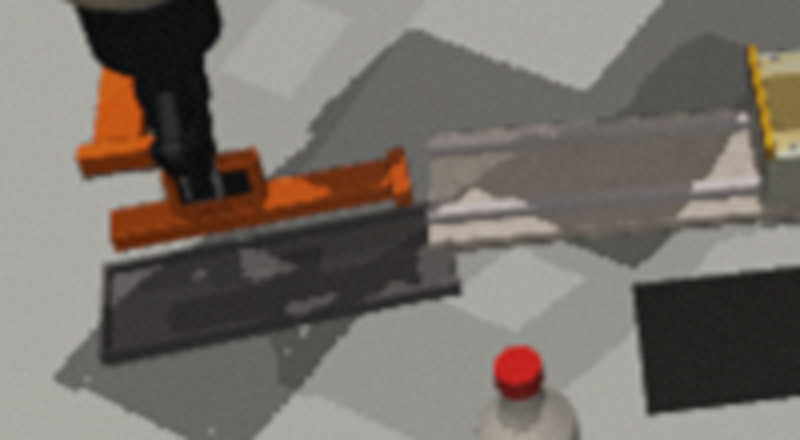

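Centred over the tray (213–340, stick at 276). Lower it and release.

```bash
python3 -m inch '[[-1,0.0005,0.002,0.03,0,0,0],[-1,0,0.001,0.025,0,0,0],[-1,0,0,0.011,0,0,0],[-1,0,0,0,0,0,0],[-1,0,0,0.002,0,0,0],[-1,0,0,0,0,0,0]]'
```

```text
time: 35.35
tcp_pos: [0.5636, -0.3712, 0.1109]
orientation: [0.0, 0.998, 0.064, 0.001]
ft_force: [0.7, -0.7, -1.3]
finger_gap: 0.0135
```

```bash
python3 -m inch '[[-1,0,0,0.002,0,0,0],[-1,0,0,0,0,0,0],[-1,0,0,0,0,0,0]]'; python3 -m inch '[[0.2,0,0,0,0,0,0],[1,0,0,0,0,0,0],[1,0,0,0,0,0,0],[1,0,0,0,0,0,0],[1,0,0,0,0,0,0],[1,0,0,-0.03,0,0,0],[1,0,0,-0.04,0,0,0],[1,0,0,-0.05,0,0,0],[1,0,0,-0.05,0,0,0],[1,0,0,0,0,0,0],[1,0,0,0,0,0,0]]'
python3 - <<'E'
from h import *
im,pr=snap('wrist','w25.png'); print(pr[0])
im,_=snap('scene'); cv2.imwrite('pics/s25.png',cv2.resize(im[190:300,80:280],None,fx=4,fy=4,interpolation=cv2.INTER_CUBIC))
print(go(.4957,.336,.28), go(.4927,.02,.3))
E
```

```text
time: 35.65
tcp_pos: [0.5636, -0.3713, 0.1087]
orientation: [0.0, 0.998, 0.064, 0.001]
ft_force: [-0.2, -0.2, 7.2]
finger_gap: 0.0136
time: 36.75
tcp_pos: [0.5635, -0.3713, 0.2795]
orientation: [0.001, 0.998, 0.064, 0.001]
ft_force: [-0.3, 0.0, -0.3]
finger_gap: 0.0856
[ 0.56353702 -0.37127141  0.27953336]
(array([ 0.0245, -0.7094, -0.0023]), 'th=0.1290') (array([-0.0192, -0.3964, -0.0226]), 'th=0.1290')
```

View pics/w25.png

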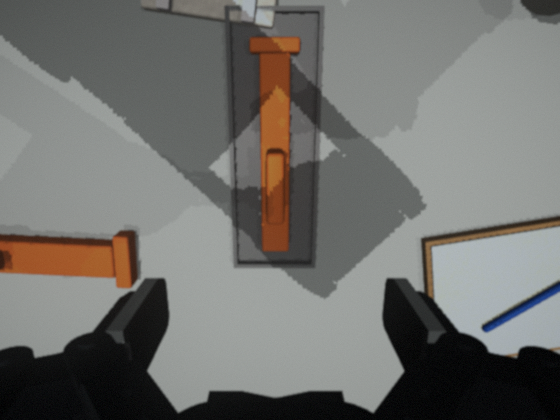

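View pics/s25.png

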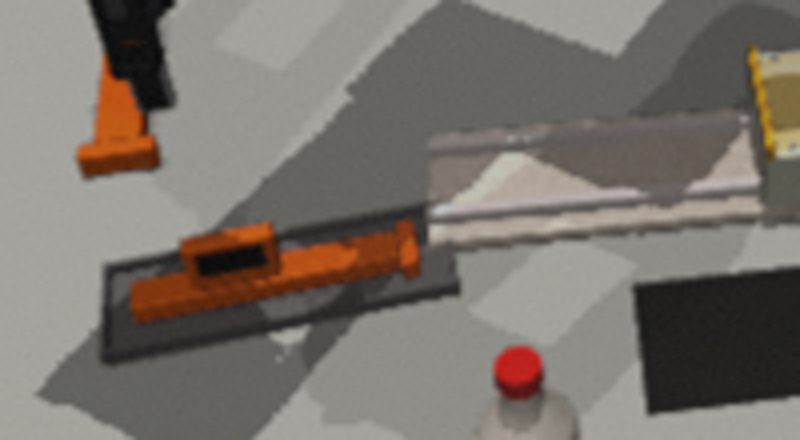

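The stick lies flat and centred in the tray. Now above the tunnel to check the cassettes against the green line.

```bash
python3 -m inch '[[1,-0.002,-0.044,-0.0025,0,0,0],[1,-0.002,-0.044,-0.0025,0,0,0],[1,-0.002,-0.044,-0.0025,0,0,0],[1,-0.002,-0.044,-0.0025,0,0,0],[1,-0.002,-0.044,-0.0025,0,0,0],[1,-0.002,-0.044,-0.0025,0,0,0],[1,-0.002,-0.044,-0.0025,0,0,0],[1,-0.002,-0.044,-0.0025,0,0,0],[1,-0.002,-0.044,-0.0025,0,0,0],[1,0,0,0,0,0,0.14],[1,0,0,0,0,0,0],[1,0,0,0,0,0,0]]'
python3 - <<'E'
from h import *
im,pr=snap('wrist','w26.png'); print(pr[0],go(.4957,.336,.22))
E
```

```text
time: 38.05
tcp_pos: [0.4941, 0.0191, 0.2995]
orientation: [0.0, 1.0, -0.004, -0.001]
ft_force: [-0.2, -0.0, 1.1]
finger_gap: 0.0859
[0.49408803 0.01913775 0.2995259 ] (array([-0.0009, -0.3172,  0.0796]), 'th=-0.0080')
```

View pics/w26.png

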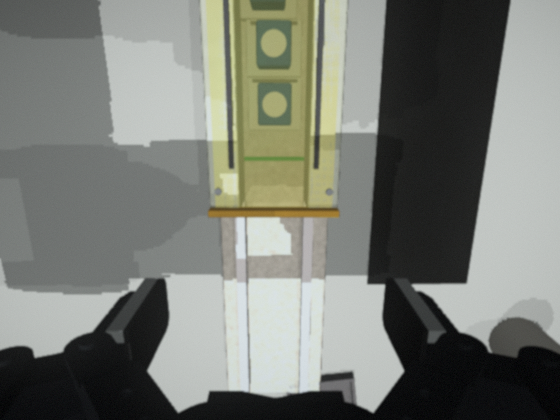

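Rear cassette's base edge is at row ~131, beyond the green line at 158 by about 20 mm. On to the dial.

```bash
python3 -m inch '[[1,0,-0.0453,0.01,0,0,0],[1,0,-0.0453,0.01,0,0,0],[1,0,-0.0453,0.01,0,0,0],[1,0,-0.0453,0.01,0,0,0],[1,0,-0.0453,0.01,0,0,0],[1,0,-0.0453,0.01,0,0,0],[1,0,-0.0453,0.01,0,0,0]]'
python3 -m inch '[[1,0,0,0,0,0,-0.1427],[1,0,0,0,0,0,-0.1427],[1,0,0,0,0,0,-0.1427],[1,0,0,0,0,0,-0.1427],[1,0,0,0,0,0,-0.1427],[1,0,0,0,0,0,-0.1427],[1,0,0,0,0,0,-0.1427],[1,0,0,0,0,0,-0.1427],[1,0,0,0,0,0,-0.1427],[1,0,0,0,0,0,-0.1427],[1,0,0,0,0,0,-0.1427],[1,0,0,0,0,0,0],[1,0,0,0,0,0,0]]'
python3 - <<'E'
from h import *
im,pr=snap('wrist','w27.png'); print(pr[0],go(.495,.3365,.1535))
E
```

```text
time: 38.8
tcp_pos: [0.4982, 0.3373, 0.2294]
orientation: [0.0, 1.0, -0.005, -0.0]
ft_force: [0.7, -0.1, 0.2]
finger_gap: 0.0855
time: 40.1
tcp_pos: [0.4983, 0.3357, 0.23]
orientation: [-0.0, 0.713, 0.701, -0.0]
ft_force: [0.2, -0.8, 0.3]
finger_gap: 0.0855
[0.49826714 0.33574748 0.23002139] (array([ 0.0006, -0.0032,  0.0766]), 'th=1.5546')
```

View pics/w27.png

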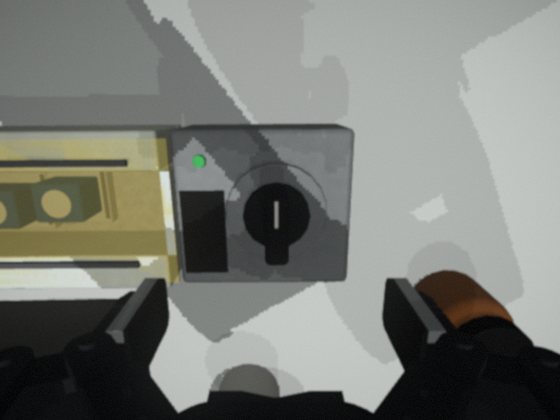

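```bash
python3 -m inch '[[1,0.0006,-0.003,0.04,0,0,0],[1,0,0,0.0355,0,0,0],[1,0,0,0,0,0,0],[-1,0,0,0,0,0,0],[-1,0,0,0,0,0,0],[-1,0,0,0,0,0,0],[-1,0,0,0,0,0,0],[-1,0,0,0,0,0,0],[-1,0,0,0,0,0,0],[-1,0,0,0,0,0,0],[-1,0,0,0,0,0,0]]'; python3 -c "
from h import *; s=telemetry.sense(); print(s['moment'],s['ft_force'],s['tcp_pos'])"
```

```text
time: 41.25
tcp_pos: [0.4952, 0.3366, 0.156]
orientation: [0.0, 0.711, 0.703, 0.0]
ft_force: [-0.9, -8.1, 13.4]
finger_gap: 0.0128
[-1.44979506  0.11867257  0.12632043] [-0.86440224 -8.14404316 13.35359126] [0.4951955  0.33661113 0.15599635]
```

```bash
python3 -m inch '[[-1,0,0,0,0,0,0.11],[-1,0,0,0,0,0,0.11],[-1,0,0,0,0,0,0.11],[-1,0,0,0,0,0,0.11],[-1,0,0,0,0,0,0.11],[-1,0,0,0,0,0,0.11],[-1,0,0,0,0,0,0.11],[-1,0,0,0,0,0,0.11],[-1,0,0,0,0,0,0.11],[-1,0,0,0,0,0,0.11],[-1,0,0,0,0,0,0.11],[-1,0,0,0,0,0,0.11],[-1,0,0,0,0,0,0.11],[-1,0,0,0,0,0,0.11],[-1,0,0,0,0,0,0]]'; python3 -c "
from h import *; s=telemetry.sense(); print(s['moment'],s['ft_force'],s['tcp_pos'],go(0,0,0)[1],s['joints'])"
```

```text
time: 42.75
tcp_pos: [0.495, 0.3362, 0.156]
orientation: [0.001, 1.0, 0.007, 0.0]
ft_force: [-2.0, -12.9, 16.1]
finger_gap: 0.0128
[-2.1490091   0.01749858 -0.02890756] [ -2.01490888 -12.86931936  16.08541236] [0.49498293 0.33618523 0.15595945] th=0.0145 [ 5.46472326e-01  5.90196552e-01  1.84094320e+00 -1.57210304e-03
  7.10746777e-01  5.33120667e-01]
```

```bash
python3 -m inch '[[-1,0,0,0,0,0,0.11],[-1,0,0,0,0,0,0.11],[-1,0,0,0,0,0,0.11],[-1,0,0,0,0,0,0.11],[-1,0,0,0,0,0,0.11],[-1,0,0,0,0,0,0.08],[-1,0,0,0,0,0,0.02],[-1,0,0,0,0,0,0],[-1,0,0,0,0,0,0]]'; python3 -c "
from h import *; s=telemetry.sense(); print(s['moment'],s['ft_force'],s['tcp_pos'],go(0,0,0)[1])"
```

```text
time: 43.65
tcp_pos: [0.4948, 0.3362, 0.156]
orientation: [0.001, 0.951, -0.31, 0.0]
ft_force: [-2.4, -11.1, 17.6]
finger_gap: 0.0128
[-2.19018341  0.33204731 -0.02608731] [ -2.38752962 -11.13421333  17.60143727] [0.49479791 0.33618527 0.15598765] th=-0.6312
```

```bash
python3 -m inch '[[-1,0,0,0,0,0,0.02],[-1,0,0,0,0,0,0],[-1,0,0,0,0,0,0]]'; python3 -c "
from h import *; s=telemetry.sense(); print(s['moment'],s['ft_force'],s['tcp_pos'],go(0,0,0)[1])"; python3 -m inch '[[-1,0,0,0,0,0,0.02],[-1,0,0,0,0,0,0],[-1,0,0,0,0,0,0]]'; python3 -c "
from h import *; s=telemetry.sense(); print(s['moment'],s['ft_force'],s['tcp_pos'],go(0,0,0)[1])"
```

```text
time: 43.95
tcp_pos: [0.4948, 0.3362, 0.156]
orientation: [0.001, 0.948, -0.32, 0.0]
ft_force: [-2.6, -12.7, 16.8]
finger_gap: 0.0132
[-2.21336546  0.31539134  0.51983956] [ -2.63809339 -12.69912117  16.75901217] [0.49476663 0.33616416 0.15595303] th=-0.6505
time: 44.25
tcp_pos: [0.4948, 0.3362, 0.156]
orientation: [0.001, 0.944, -0.329, 0.0]
ft_force: [-2.5, -12.1, 17.3]
finger_gap: 0.0123
[-2.14087226  0.47070703  1.19506139] [ -2.46807145 -12.05314603  17.29161163] [0.49475934 0.33618827 0.15599648] th=-0.6698
```

The moment rises to 1.2 N m, so the dial is at its clockwise stop. Release, rise and look.

```bash
python3 -m inch '[[-1,0,0,0,0,0,-0.015],[1,0,0,0,0,0,0],[1,0,0,0,0,0,0],[1,0,0,0,0,0,0],[1,0,0,0,0,0,0],[1,0,0,0,0,0,0],[1,0,0,-0.04,0,0,0],[1,0,0,-0.05,0,0,0],[1,0,0,-0.05,0,0,0],[1,0,0,0,0,0,0],[1,0,0,0,0,0,0],[1,0,0,0,0,0,0]]'
python3 - <<'E'
from h import *
im,pr=snap('wrist','w28.png'); print(pr[0],go(0,0,0)[1])
im,_=snap('scene','s28.png'); im,_=snap('side','d28.png')
E
```

```text
time: 45.45
tcp_pos: [0.4944, 0.3368, 0.2941]
orientation: [0.001, 0.947, -0.322, -0.0]
ft_force: [-0.1, -0.2, 0.4]
finger_gap: 0.0855
[0.49438468 0.33680959 0.29407918] th=-0.6563
```

View pics/w28.png

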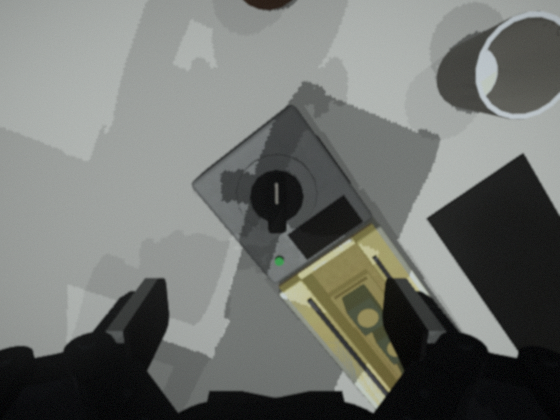

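View pics/s28.png

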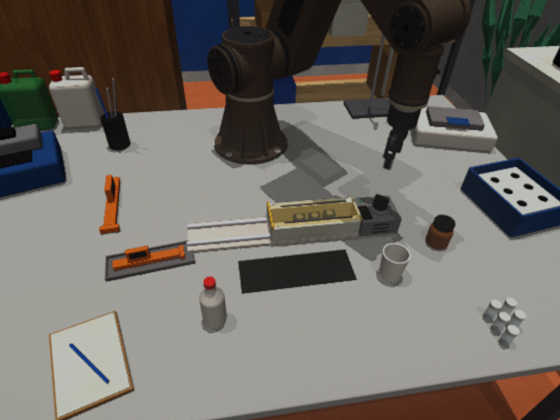

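View pics/d28.png

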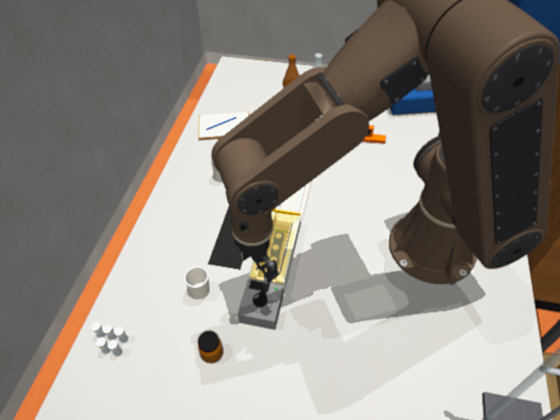

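```bash
python3 -c "
from cell import job; print(job.close_job())"
```

```text
the job is handed in; nothing more can be done
None
```

The job is done and handed in at about 45 s of the 210 s allowed. There were three cassettes in this run.

- **Lamp off:** I turned the dial anticlockwise from about 1.0 rad to its end stop. The wrist moment rose to 1.5 N m there, and the picture showed the bar lying across the tunnel.
- **Feeding:** I stood the three cassettes upright in the lane, then pushed them in with the smaller stick from the grey tray. The fingers never touched a cassette once it was under the guard.
- **Past the line:** Seen through the amber roof, the rear cassette's base edge is about 20 mm beyond the green line.
- **Stick:** It lies flat and centred in its tray.
- **Full power:** I turned the dial clockwise to its end stop, which was the last action. The moment rose to 1.2 N m after about 2.2 rad of travel, and the bar stayed in line with the fingers when released.
- **Bystanders:** The final pictures show the bottle, jar and beaker where they started and the gripper clear of everything.

No check failed. The only oddity was the grip: each time it closed there was an upward force of 7–18 N. That is probably the fingertips lightly touching the surface below, and it stayed under the 40 N limit.

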